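# Weight down the glued chess case and start its heat mat

## Robot

A 7-joint arm with a two-finger parallel gripper is mounted at the origin on the work surface. World frame = base frame: x ahead of the robot, y to its left, z up, the work surface at z = 0. Lengths are in mm, angles in rad, forces in N, time in s.
With the tool pointing down it reaches from about 400 to 875 mm from the base axis. Payload 4.4 kg.
Tool frame: the origin (TCP) lies at the very end of the fingers, on their centre line; the grasp point (between the pads) lies 19 mm behind it; z points along the fingers, y is the line along which they close (so a half turn about z gives the same grasp; the last joint's range is limited). The gripper opens to 85 mm and grips with 20 to 120 N. Pads are 22 mm wide; open, the fingers measure 114 mm over their backs; the gripper's body (76 mm by 85 mm) begins 54 mm behind the grasp point. The pads swing forward as they close: fully open they stand 13 mm farther back than shut.
Start: joints at [-1.376, 0.628, 0.038, 1.517, -0.027, 0.996, -0.02], TCP at [167.58, 628.04, 231.313] pointing down, gripper open.
Joint ranges: [-3.06, 3.06], [-0.37, 2.12], [-1.25, 1.32], [0.18, 2.47], [-1.1, 4.24], [0.23, 1.98], [-2.94, 2.94]. Speed limits (rad/s): [2.57, 2.57, 3.14, 3.14, 3.14, 3.14, 3.14].

## Interface

Orientations are given as [roll, pitch, yaw] about the fixed x, y, z axes, in that order (R = Rz(yaw) Ry(pitch) Rx(roll)).
In Python, from cell import ctrl gives the robot as it stands.
- The arm moves only by the tool step_arm, never from a script. Its argument "series" is a list that holds one entry, the list of rows, each a list of 7 numbers: the turn, a rotation vector about the tool's x, y, z as a fraction of full scale, then the shift along the tool's x, y, z as a fraction of full scale, then the closure, from 0 (fully open) to 1 (shut). In form: [[[ax, ay, az, tx, ty, tz, gripper], ...]]. A call has 1 to 12 rows; each row shifts and turns the commanded pose from where the row before left it, along the tool's axes as they then stand; what a row does not reach is not made up. Full scale, the value 1, is 150 mm for a shift and 45 degrees for a turn. A row lasts 1/10 s, in which the tool goes at most 50 mm and 8.59 degrees, less where a joint would pass 70% of its speed; a pose out of reach is approached as far as the arm can. A call with a number of a shift or a turn outside -1 to 1 is refused whole. A call with a gripper value outside its range is refused whole. The fingers move at their own pace and stop on an object; the grip force is fixed at half the most. Time passes only in rows, so rows that do not move let the fingers close. It gives the time, the measured TCP pose, the force, the opening and the grip force at its end, in the units of the state.
- ctrl.read_state(): the state, without advancing time (a new reading comes with each control period).
- ctrl.get_image(name): name is "scene" or "top" or "wrist"; returns a dict with "img" (420x560x3 uint8, red, green, blue), "fx", "fy", "cx", "cy" (pixels), "R" (3x3) and "t" (3): a world point X has camera coordinates R X + t. Camera axes: x right, y down, z forward; pixel columns grow to the right and rows downward; lengths in mm; the calibration is good to about 2 mm. A picture is of the moment at which its call begins. There is no depth.
- ctrl.finish_job(): hands the job in; it is judged then, once.
Trained networks look in a picture, given as the dict that the camera call returned (one of the last four; its "shot" number tells which), for a name from the list of things; names that differ only in an ending like _2 or _b are one class to them, and where a whole thing is asked for, a point or a joint stands for the part that bears it (a point fixed in the world has none). Each returns a list of dicts, best first, with "score" (0 to 1); they miss things now and then, are a little off and sometimes report something else, mostly with a low value. They report only what shows in the picture. A call takes as long as a camera call. They do not tell look-alikes from the thing itself.
- ctrl.recognise(picture, thing): "centre" ([column, row] in pixels, amid what is visible of it).
The state is a dict: "clock": time; "qpos": joint angles; "qd": joint speeds; "tau": joint torques, N m; "eef_pos": TCP position; "tool_rot": TCP orientation; "force": force on the tool from outside, world axes, zero at the start; "torque": the same for the moment, N m; "width": finger opening in mm; "gripper_force": force on a finger pad.
Only numpy, scipy, OpenCV 4.12 (cv2) and the standard library are available. Lean on these libraries where they do the work, as an engineer would, in place of code of your own. Each camera call takes 0.05 s, during which the arm holds its last target. There are 200 camera calls.

## Task

The inlay on the chess case's lid has just been glued: lay the green separator sheet on the lid, centred and square with it, then set every brass weight that is there flat on the sheet in a single layer, beside the finger rail. Once all the weights are on, lift the clear guard of the switch box, flip the red toggle over fully to the hinge side to turn the heat mat on, and lower the guard again until it is fully shut. Leave the pawns and the pencil cup standing where they are.

Things in the scene. Friction and masses are not known exactly. Their poses are not given: they have to be found in the camera images.
- case: the folded wooden chess case with a chequered lid, lying on a black heat mat, fixed in place. Lid 200 (x) by 280 (y) mm, its flat top 50 mm above the windowsill (mat 206 by 286 mm, 6 mm thick, included in that height). Origin: centre of the underside, on the sill; z up; the brass hook latch is on the -x long side.
- sheet: loose green separator sheet, 190 (x) by 240 (y) mm, 6 mm thick, 0.2 kg, with a black finger rail standing on its middle to lift it by: 60 mm long along x, 12 mm thick along y, its top 36 mm above the sheet's underside. Origin: centre of the underside; the flat underside has no front or back, so half a turn makes no difference. Starts flat on the sill, to the left or right, in the place that the switch box does not take.
- switch: grey splash-proof switch box for the heat mat, fixed: base 150 (x) by 110 (y) by 18 mm, with a 60 by 50 mm steel plate round the toggle up to 20.5 mm. Origin: centre of the underside, z up; its front (-x) faces roughly towards the robot. In its frame the guard's hinge line runs along y through x = +72 mm, z = 20 mm; the toggle's pivot line runs along y through x = 0, z = 20 mm. It stands to the left or right of the case.
- guard (a joint): angle of the clear guard hood over the toggle, rad: 0 = down and shut, grows as the front is swung up and back, stop at 1.8. At 1.3 or more the toggle is free from above and in front. The hinge is stiff: it stays at any angle and takes about 2 N at the tab. The hood is 144 mm long (towards -x from the hinge), 104 mm wide and reaches 60 mm above the hinge line when shut.
- guard_tab (a point): grip point in the middle of the guard's yellow pull tab: an upright fin 10 mm thick along the switch's y, 28 mm tall, sticking 46 mm out from the front of the hood when shut. The point lies 172 mm in front of the hinge line and 46 mm above it when shut; at 1.57 rad the tab points straight up. Its frame turns with the guard.
- toggle (a joint): angle of the red toggle under the guard, rad: 0 = off, leaning 0.5 rad towards the switch's front (-x); 1.0 = on, leaning 0.5 rad towards the hinge (+x). It stays where it is left and takes about 2 N at the tip.
- toggle_tip (a point): point in the toggle near its tip, 44 mm from its pivot line. The toggle is a paddle 12 mm thick and 26 mm wide (along y) that ends at this point.
- weight_1: loose brass press weight, a bar 80 (x) by 40 (y) by 28 (z) mm, 0.5 to 0.75 kg. Origin: centre of the bar (14 mm above what it lies on); either broad face may lie down. Two to four of the four weights are present, lying flat on the sill (absent: None).
- weight_2: loose brass press weight, a bar 80 (x) by 40 (y) by 28 (z) mm, 0.5 to 0.75 kg. Origin: centre of the bar (14 mm above what it lies on); either broad face may lie down. Two to four of the four weights are present, lying flat on the sill (absent: None).
- weight_3: loose brass press weight, a bar 80 (x) by 40 (y) by 28 (z) mm, 0.5 to 0.75 kg. Origin: centre of the bar (14 mm above what it lies on); either broad face may lie down. Two to four of the four weights are present, lying flat on the sill (absent: None).
- weight_4: loose brass press weight, a bar 80 (x) by 40 (y) by 28 (z) mm, 0.5 to 0.75 kg. Origin: centre of the bar (14 mm above what it lies on); either broad face may lie down. Two to four of the four weights are present, lying flat on the sill (absent: None).
- pawn_1: bystander: ebony chess pawn, 95 mm tall, base 42 mm across; origin at the centre of its foot. Leave alone.
- pawn_2: bystander: ebony chess pawn, 95 mm tall, base 42 mm across; origin at the centre of its foot. Leave alone.
- pawn_3: bystander: ebony chess pawn, 95 mm tall, base 42 mm across; origin at the centre of its foot. Leave alone.
- pencil_cup: bystander: blue plastic pencil cup, 80 mm across, 100 mm tall, pencils to 155 mm; origin under its centre. Leave alone.
Not all that is in view belongs to the job. What is shaped like the weight_1 but blue or turquoise is not meant.

How it is judged (in metres and radians):
On the way, in this order (a step that is already met when the one before it is completed fails the run):
1. the separator sheet lies flat, centred and square on the lid, let go (z of sheet in the frame of case between 0.045 and 0.056 m and horizontal distance between sheet and case below 0.022 m and angle between the x axis of sheet and the x axis of case, either way round below 0.17 rad and angle between sheet's own z axis and vertical below 0.06 rad and contact force between sheet and the fingers below 0.3 N and linear speed of sheet below 0.02 m/s), for 0.2 s.
2. every weight present lies flat on the sheet in one layer, let go, with the sheet still in place (all of step 1 and z of weight_1 in the frame of sheet between 0.016 and 0.025 m and x of weight_1 in the frame of sheet between -0.08 and 0.08 m and y of weight_1 in the frame of sheet between -0.1 and 0.1 m and angle between the z axis of each of weight_1, weight_2, weight_3, weight_4 and the z axis of sheet, either way round below 0.08 rad and z of weight_2 in the frame of sheet between 0.016 and 0.025 m and x of weight_2 in the frame of sheet between -0.08 and 0.08 m and y of weight_2 in the frame of sheet between -0.1 and 0.1 m and z of weight_3 in the frame of sheet between 0.016 and 0.025 m and x of weight_3 in the frame of sheet between -0.08 and 0.08 m and y of weight_3 in the frame of sheet between -0.1 and 0.1 m and z of weight_4 in the frame of sheet between 0.016 and 0.025 m and x of weight_4 in the frame of sheet between -0.08 and 0.08 m and y of weight_4 in the frame of sheet between -0.1 and 0.1 m and contact force between each of weight_1, weight_2, weight_3, weight_4 and the fingers below 0.3 N and linear speed of each of weight_1, weight_2, weight_3, weight_4 below 0.02 m/s), for 0.2 s.
3. with the guard lifted, the toggle is flipped on (value of joint guard above 0.9 rad and value of joint toggle above 0.8 rad), for 0.1 s.
At the end, for the whole second after the job is handed in: Sheet flat on the lid, centre within 22 mm of the lid's, square within 0.17 rad; every weight present flat on the sheet (centre within 80 mm in its x, 100 mm in its y), let go and at rest; toggle past 0.8 rad; guard under 0.07 rad (all of step 2 and value of joint toggle above 0.8 rad and value of joint guard below 0.07 rad); the robot touches nothing.
It fails at once if a pawn is knocked over or shoved more than 50 mm (distance of any of pawn_1, pawn_2, pawn_3 from where it was at the start of the episode above 0.05 m).
It fails at once if the pencil cup is knocked over or shoved more than 50 mm (distance of pencil_cup from where it was at the start of the episode above 0.05 m).
Of weight_1, weight_2, weight_3, weight_4 only 2 to 4 are there at a start; the rules pass over those that are not, and their reading is None.
At some moment in a run one of weight_1, weight_2, weight_3, weight_4 may be knocked a few centimetres aside while the robot is not near it.
Once in a run the grip may slacken for a moment while it holds something.
It also fails if it takes over 210 s, if anything falls off the work surface, if the arm or the gripper's body presses on something with over 40 N, if the wrist force passes 120 N, or if a joint passes its speed limit or range.

## Working session

There is one attempt and no reset: what is moved stays moved. The work goes in short steps, Python scripts to look and compute and a tool call to move; the robot and the scene stay as the last step left them, time stands still between calls to the robot, and variables do not carry over. Pictures are saved under pics/ and viewed, at most 14 in all, crops included, and the job is handed in when it is done.

Besides the shell and the picture viewer there is one more tool, called after ">>>" by a JSON object that holds its "fn" and its "kwargs". step_arm: Moves the arm, as the interface text tells. Shift numbers are shares of 150 mm and turn numbers shares of 45 degrees, none past 1 either way. Its arguments: {"type":"object","properties":{"series":{"type":"array","items":{"type":"array","items":{"type":"array","items":{"type":"number","minimum":-1,"maximum":1}}}}},"required":["series"]}

```bash
mkdir -p pics
cat > h.py <<'E'
import numpy as np, cv2
from cell import ctrl
from scipy.spatial.transform import Rotation as Ro
def shot(n,save=None):
    p=ctrl.get_image(n)
    if save: cv2.imwrite('pics/'+save,p['img'][:,:,::-1])
    return p
def w(p,uv,z):
    R=np.array(p['R']);t=np.array(p['t']).ravel()
    d=R.T@np.array([(uv[0]-p['cx'])/p['fx'],(uv[1]-p['cy'])/p['fy'],1.]);c=-R.T@t
    return c+d*(z-c[2])/d[2]
def px(p,X):
    c=np.array(p['R'])@np.array(X,float)+np.array(p['t']).ravel()
    return [round(c[0]/c[2]*p['fx']+p['cx'],1),round(c[1]/c[2]*p['fy']+p['cy'],1)]
def rect(p,mask,z):
    "blobs -> centre, sizes, yaw of long side at plane z"
    out=[]
    for c in cv2.findContours(mask.astype('uint8'),0,1)[0]:
        if cv2.contourArea(c)<120: continue
        q=np.array([w(p,a[0],z)[:2] for a in c],'float32')
        (x,y),(a,b),th=cv2.minAreaRect(q)
        if a<b: a,b,th=b,a,th+90
        m=c[:,0].mean(0)
        out.append([round(v,1) for v in (x,y,a,b,(th+90)%180-90,m[0],m[1])])
    return out
def st():
    s=ctrl.read_state();print({k:np.round(s[k],2).tolist() for k in('clock','eef_pos','tool_rot','force','width','gripper_force','qpos')})
E
python3 - <<'E'
from h import *
st()
a=shot('scene','s0.png');b=shot('top','t0.png')
for p,n in((a,'scene'),(b,'top')):
    print(n,p['img'].shape,p['fx'],np.round(-np.array(p['R']).T@np.array(p['t']).ravel()))
    for k in('case','sheet','switch','guard_tab','weight_1','pawn_1','pencil_cup'):
        print(k,[(np.round(d['centre']).tolist(),round(d['score'],2)) for d in ctrl.recognise(p,k)])
E
```

```text
{'clock': 0.0, 'eef_pos': [167.42, 627.43, 230.39], 'tool_rot': [-3.14, 0.0, 2.88], 'force': [0.19, -0.28, 0.57], 'width': 85.53, 'gripper_force': 0.0, 'qpos': [-1.38, 0.63, 0.04, 1.52, -0.03, 1.0, -0.02]}
scene (420, 560, 3) 498.2482532973791 [1310. -555.  909.]
case [([316.0, 294.0], 0.59)]
sheet [([344.0, 167.0], 0.55)]
switch [([145.0, 262.0], 0.76)]
guard_tab [([137.0, 254.0], 0.63)]
weight_1 [([234.0, 188.0], 0.77), ([223.0, 223.0], 0.73), ([185.0, 210.0], 0.63), ([371.0, 205.0], 0.56), ([282.0, 192.0], 0.55)]
pawn_1 [([149.0, 333.0], 0.72), ([314.0, 294.0], 0.65), ([370.0, 262.0], 0.65)]
pencil_cup [([414.0, 175.0], 0.59)]
top (420, 560, 3) 501.6730719307054 [ 322.    7. 1274.]
case [([274.0, 177.0], 0.76)]
sheet [([146.0, 252.0], 0.58)]
switch [([410.0, 246.0], 0.74)]
guard_tab [([412.0, 249.0], 0.78)]
weight_1 [([175.0, 172.0], 0.92), ([233.0, 253.0], 0.82), ([272.0, 290.0], 0.74), ([316.0, 256.0], 0.68), ([334.0, 306.0], 0.67), ([276.0, 174.0], 0.63)]
pawn_1 [([243.0, 120.0], 0.82), ([432.0, 176.0], 0.73), ([300.0, 116.0], 0.56)]
pencil_cup [([110.0, 164.0], 0.87), ([316.0, 256.0], 0.75)]
```

View images.

View pics/t0.png

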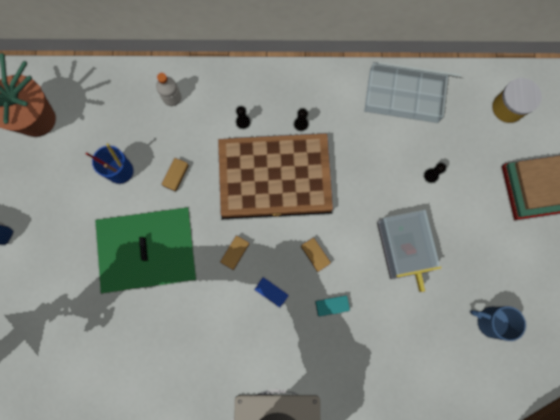

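View pics/s0.png

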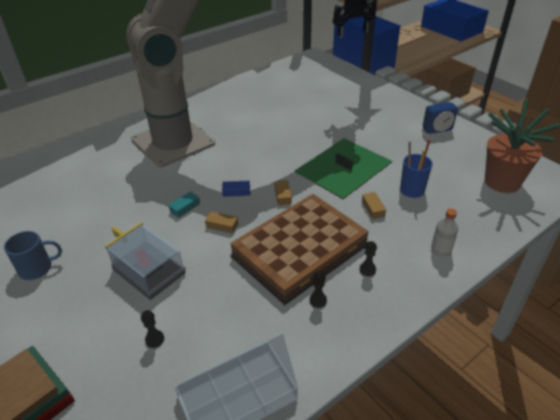

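Top view: brass weights at (175,173), (234,253) and (316,255). Look-alikes are the blue bar (272,291) and the turquoise bar (334,306), which I leave out. The sheet is at (146,250), its rail at (143,248), the case at (275,175), and the switch at (410,243) with its tab at (421,280). Pawns are at (243,118), (302,120), (433,174); the cup is at (112,164).

Run:
```python
from h import *
p=shot('top');im=p['img'];hsv=cv2.cvtColor(im,cv2.COLOR_RGB2HSV);H,S,V=hsv.transpose(2,0,1)
k=np.ones((3,3),'uint8')
print('green',[r for r in rect(p,cv2.morphologyEx(((H>50)&(H<80)&(S>110)).astype('uint8'),cv2.MORPH_CLOSE,np.ones((15,15),'uint8')),6) if r[2]>100])
m=(V<45);mm=np.zeros_like(m);mm[225:275,125:165]=m[225:275,125:165]
print('rail',rect(p,mm,36))
m=((H>8)&(H<25)&(S>110)).astype('uint8')
print('brass',[r for r in rect(p,m,24) if r[2]<130])
m2=((H>3)&(H<25)&(S>60)).astype('uint8')
print('case',[r for r in rect(p,cv2.morphologyEx(m2,cv2.MORPH_CLOSE,k),50) if r[2]>200])
m3=((H>24)&(H<35)&(S>120)).astype('uint8');print('yellow',rect(p,m3,60))
for n,uv,z in(('cup',(112,164),60),('pawn',(243,122),0),('pawn',(302,125),0),('pawn',(431,176),0),('weights',(272,291),20),('tq',(334,306),20)):print(n,w(p,uv,z).round())
a=cv2.resize(im[120:330,360:480],(480,840)[0:2],interpolation=2)
crop1=cv2.resize(im[200:300,380:450],(420,600),interpolation=2)
crop2=cv2.resize(im[140:240,150:220],(0,0),fx=3,fy=3,interpolation=2);crop3=cv2.resize(im[220:320,220:350],(0,0),fx=3,fy=3,interpolation=2)
c=np.zeros((600,800,3),'uint8');c[:600,:350]=cv2.resize(crop1,(350,600));c[:300,360:570]=crop2;c[300:600,360:750]=crop3
cv2.imwrite('pics/c1.png',c[:,:,::-1])
```

```text
green [[454.6, 333.5, 234.0, 183.5, -81.9, np.float64(144.8), np.float64(249.8)]]
rail [[451.8, 330.1, 56.6, 17.7, 7.6, np.float64(143.2), np.float64(249.0)]]
brass [[58.4, -639.3, 96.4, 38.6, -61.7, np.float64(545.9), np.float64(412.9)], [441.7, -95.7, 74.3, 37.5, 33.1, np.float64(315.1), np.float64(254.3)], [446.0, 105.5, 75.3, 36.4, -30.7, np.float64(234.5), np.float64(252.3)], [646.2, 260.9, 76.4, 37.5, -23.9, np.float64(175.0), np.float64(174.0)], [822.3, -599.8, 80.2, 51.2, 39.5, np.float64(504.7), np.float64(110.3)]]
case [[638.0, 5.8, 278.5, 206.2, -86.8, np.float64(274.2), np.float64(175.4)], [966.9, -9.5, 1472.5, 14.8, -89.9, np.float64(280.0), np.float64(53.6)]]
yellow []
cup [662. 412.  60.]
pawn [796.  90.   0.]
pawn [788. -67.   0.]
pawn [ 649. -404.    0.]
weights [350.  11.  20.]
tq [ 314. -141.   20.]
```

View pics/c1.png

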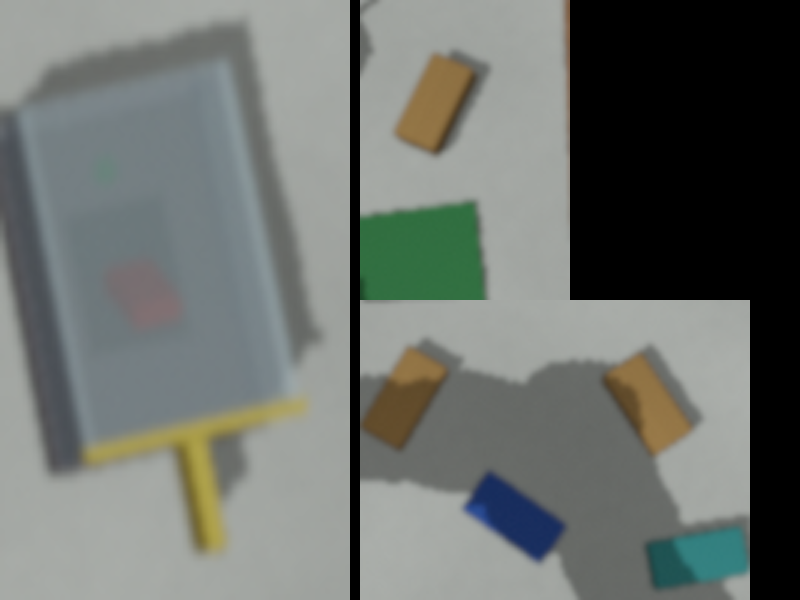

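```bash
cat >> h.py <<'E'
def plan(tgt,yaw=None,g=0,p0=None,y0=None,step=50):
    "tool-down move to tgt/yaw(deg); prints rows"
    s=ctrl.read_state();p=np.array(s['eef_pos'] if p0 is None else p0,float)
    ya=np.degrees(s['tool_rot'][2]) if y0 is None else y0
    yaw=ya if yaw is None else yaw
    dy=(yaw-ya+90)%180-90
    d=np.array(tgt,float)-p;n=max(1,int(np.ceil(max(np.linalg.norm(d)/step/.96,abs(dy)/8.4))))
    rows=[]
    for i in range(n):
        a=np.radians(ya);v=d/n
        rows.append([0,0,round(-dy/n/45,3),round((np.cos(a)*v[0]+np.sin(a)*v[1])/150,3),round((np.sin(a)*v[0]-np.cos(a)*v[1])/150,3),round(-v[2]/150,3),g]);ya+=dy/n
    print(n,str(rows).replace(' ','').replace('.0,',','))
    return list(tgt),ya
E
python3 -c "
from h import *
plan([453,331,180],187.6)"
```

```text
9 [[0,0,np.float64(-0.056),np.float64(-0.261),np.float64(-0.158),np.float64(0.038),0],[0,0,np.float64(-0.056),np.float64(-0.254),np.float64(-0.169),np.float64(0.038),0],[0,0,np.float64(-0.056),np.float64(-0.246),np.float64(-0.18),np.float64(0.038),0],[0,0,np.float64(-0.056),np.float64(-0.238),np.float64(-0.191),np.float64(0.038),0],[0,0,np.float64(-0.056),np.float64(-0.23),np.float64(-0.201),np.float64(0.038),0],[0,0,np.float64(-0.056),np.float64(-0.221),np.float64(-0.211),np.float64(0.038),0],[0,0,np.float64(-0.056),np.float64(-0.211),np.float64(-0.22),np.float64(0.038),0],[0,0,np.float64(-0.056),np.float64(-0.201),np.float64(-0.229),np.float64(0.038),0],[0,0,np.float64(-0.056),np.float64(-0.191),np.float64(-0.238),np.float64(0.038),0]]
```

>>> {"fn": "step_arm", "kwargs": {"series": [[[0, 0, -0.056, -0.26, -0.16, 0.04, 0], [0, 0, -0.056, -0.255, -0.17, 0.04, 0], [0, 0, -0.056, -0.246, -0.18, 0.04, 0], [0, 0, -0.056, -0.238, -0.19, 0.04, 0], [0, 0, -0.056, -0.23, -0.2, 0.04, 0], [0, 0, -0.056, -0.22, -0.21, 0.04, 0], [0, 0, -0.056, -0.21, -0.22, 0.04, 0], [0, 0, -0.056, -0.2, -0.23, 0.04, 0], [0, 0, -0.056, -0.19, -0.24, 0.04, 0], [0, 0, 0, 0, 0, 0, 0]]]}}

```text
clock: 1.85
eef_pos: [458.5, 323.0, 176.6]
tool_rot: [-3.136, 0.002, -3.018]
force: [0.9, 0.1, 0.3]
width: 85.1
gripper_force: 0.0
```

```bash
sed -i 's/rows.append(\[0,0,\(.*\)\]);ya/rows.append([0,0]+[float(q) for q in (\1)]);ya/' h.py
python3 - <<'E'
from h import *
st();p=shot('wrist','w1.png')
print(px(p,[453,331,36]),px(p,[454,333,6]))
print([(d['centre'],d['score']) for d in ctrl.recognise(p,'sheet')])
m=(p['img'].max(2)<45);print('rail',rect(p,m,36))
E
```

```text
{'clock': 1.85, 'eef_pos': [458.52, 323.04, 176.62], 'tool_rot': [-3.14, 0.0, -3.02], 'force': [0.91, 0.09, 0.29], 'width': 85.11, 'gripper_force': 0.0, 'qpos': [-0.62, 0.57, -0.08, 1.83, 0.07, 0.75, 0.96]}
[np.float64(288.6), np.float64(192.0)] [np.float64(289.8), np.float64(185.4)]
[([292.6, 169.0], 0.57)]
rail [[615.4, 98.8, 35.9, 28.8, -86.5, np.float64(49.0), np.float64(313.6)], [608.7, 339.1, 666.3, 248.6, -82.5, np.float64(223.3), np.float64(344.3)], [450.7, 335.5, 62.5, 11.3, 8.3, np.float64(294.0), np.float64(189.0)]]
```

View pics/w1.png

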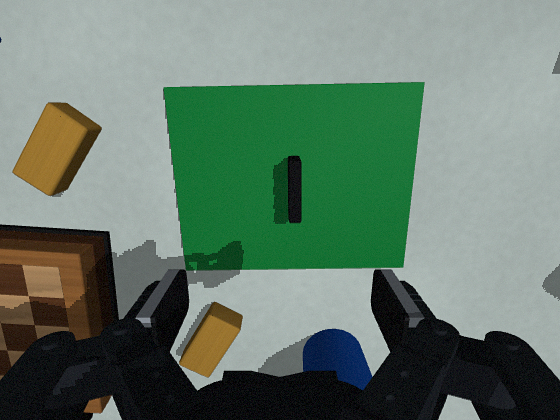

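Run:
```python
from h import *
a=plan([451,334.5,60],188.2)
plan([451,334.5,11],None,0,*a,step=25)
```

```text
3 [[0,0,-0.005,0.005,0.012,0.26,0.0],[0,0,-0.005,0.005,0.012,0.26,0.0],[0,0,-0.005,0.005,0.012,0.26,0.0]]
3 [[0,0,-0,-0,0,0.109,0.0],[0,0,-0,-0,0,0.109,0.0],[0,0,-0,-0,0,0.109,0.0]]
```

>>> {"fn": "step_arm", "kwargs": {"series": [[[0, 0, -0.005, 0.005, 0.012, 0.26, 0], [0, 0, -0.005, 0.005, 0.012, 0.26, 0], [0, 0, -0.005, 0.005, 0.012, 0.26, 0], [0, 0, 0, 0, 0, 0, 0], [0, 0, 0, 0, 0, 0, 0]]]}}

```text
clock: 2.45
eef_pos: [448.8, 337.3, 60.6]
tool_rot: [3.141, -0.001, -2.993]
force: [-0.5, -0.3, 0.6]
width: 85.1
gripper_force: 0.0
```

Run:
```python
from h import *
st()
plan([451,334.5,11],188.2,step=25)
```

```text
{'clock': 2.45, 'eef_pos': [448.83, 337.3, 60.61], 'tool_rot': [3.14, -0.0, -2.99], 'force': [-0.49, -0.31, 0.61], 'width': 85.11, 'gripper_force': 0.0, 'qpos': [-0.65, 0.75, -0.07, 1.9, 0.09, 0.5, 0.94]}
3 [[0,0,0.002,-0.004,-0.007,0.11,0.0],[0,0,0.002,-0.004,-0.007,0.11,0.0],[0,0,0.002,-0.004,-0.007,0.11,0.0]]
```

>>> {"fn": "step_arm", "kwargs": {"series": [[[0, 0, 0.002, -0.004, -0.007, 0.11, 0], [0, 0, 0.002, -0.004, -0.007, 0.11, 0], [0, 0, 0.002, -0.004, -0.007, 0.11, 0], [0, 0, 0, 0, 0, 0, 0], [0, 0, 0, 0, 0, 0, 0], [0, 0, 0, 0, 0, 0, 1], [0, 0, 0, 0, 0, 0, 1], [0, 0, 0, 0, 0, 0, 1], [0, 0, 0, 0, 0, 0, 1], [0, 0, 0, 0, 0, 0, 1]]]}}

```text
clock: 3.45
eef_pos: [452.1, 333.6, 11.0]
tool_rot: [3.141, 0.0, -2.999]
force: [-1.8, 2.1, 0.9]
width: 12.6
gripper_force: 0.5
```

>>> {"fn": "step_arm", "kwargs": {"series": [[[0, 0, 0, 0, 0, 0, 1], [0, 0, 0, 0, 0, 0, 1], [0, 0, 0, 0, 0, 0, 1], [0, 0, 0, 0, 0, 0, 1], [0, 0, 0, 0, 0, 0, 1]]]}}

```text
clock: 3.95
eef_pos: [452.2, 333.6, 11.2]
tool_rot: [3.141, 0.001, -2.999]
force: [-1.1, 0.5, 5.6]
width: 10.9
gripper_force: 59.5
```

>>> {"fn": "step_arm", "kwargs": {"series": [[[0, 0, 0, 0, 0, -0.05, 1], [0, 0, 0, 0, 0, -0.1, 1], [0, 0, 0, 0, 0, -0.25, 1], [0, 0, 0, 0, 0, -0.3, 1], [0, 0, 0, 0, 0, -0.3, 1], [0, 0, 0, 0, 0, -0.2, 1], [0, 0, 0, 0, 0, 0, 1], [0, 0, 0, 0, 0, 0, 1]]]}}

```text
clock: 4.75
eef_pos: [452.0, 332.9, 191.8]
tool_rot: [3.141, 0.001, -3.0]
force: [0.2, 0.1, -2.9]
width: 10.9
gripper_force: 58.9
```

Run:
```python
from h import *
st();p=shot('top','t2.png')
g=cv2.cvtColor(cv2.resize(p['img'][110:240,200:350],None,fx=5,fy=5,interpolation=cv2.INTER_CUBIC),cv2.COLOR_RGB2GRAY)
for f in((7,5),(7,7),(5,7),(6,4),(8,6)):
    ok,c=cv2.findChessboardCornersSB(g,f)
    print(f,ok)
    if ok:
        q=np.array([w(p,[u/5+200-.4,v/5+110-.4],50)[:2] for u,v in c[:,0]])
        print(q.mean(0), 'first,last',q[0],q[-1],q[f[0]-1]);v=q[f[0]-1]-q[0];print(np.degrees(np.arctan2(v[1],v[0])),np.linalg.norm(v))
x=shot('wrist','w2.png')
```

```text
{'clock': 4.75, 'eef_pos': [451.96, 332.91, 191.75], 'tool_rot': [3.14, 0.0, -3.0], 'force': [0.15, 0.13, -2.89], 'width': 10.87, 'gripper_force': 58.86, 'qpos': [-0.63, 0.55, -0.09, 1.81, 0.07, 0.78, 0.96]}
(7, 5) False
(7, 7) False
(5, 7) False
(6, 4) True
[642.54648773   6.85702685] first,last [688.56775764  94.66124451] [596.11276613 -81.13813799] [698.36784327 -74.88274292]
-86.69183525646177 169.82698652337896
(8, 6) False
```

View pics/t2.png

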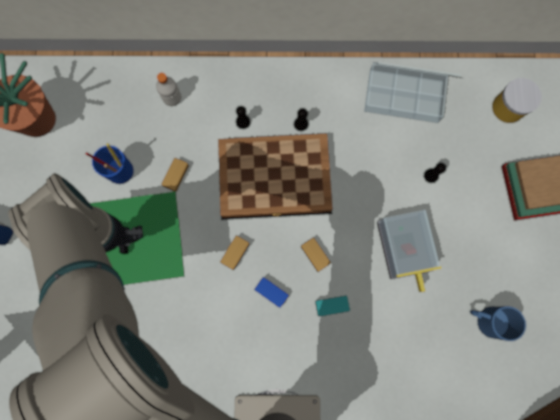

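Run:
```python
from h import *
a=plan([643.5,7,180],183.3,1,step=40)
```

```text
10 [[0,0,0.011,-0.096,-0.233,0.007,1.0],[0,0,0.011,-0.098,-0.232,0.007,1.0],[0,0,0.011,-0.1,-0.231,0.007,1.0],[0,0,0.011,-0.102,-0.23,0.007,1.0],[0,0,0.011,-0.104,-0.229,0.007,1.0],[0,0,0.011,-0.106,-0.229,0.007,1.0],[0,0,0.011,-0.108,-0.228,0.007,1.0],[0,0,0.011,-0.11,-0.227,0.007,1.0],[0,0,0.011,-0.112,-0.226,0.007,1.0],[0,0,0.011,-0.114,-0.225,0.007,1.0]]
```

>>> {"fn": "step_arm", "kwargs": {"series": [[[0, 0, 0.011, -0.096, -0.233, 0.007, 1], [0, 0, 0.011, -0.098, -0.232, 0.007, 1], [0, 0, 0.011, -0.1, -0.231, 0.007, 1], [0, 0, 0.011, -0.102, -0.23, 0.007, 1], [0, 0, 0.011, -0.104, -0.229, 0.007, 1], [0, 0, 0.011, -0.106, -0.229, 0.007, 1], [0, 0, 0.011, -0.108, -0.228, 0.007, 1], [0, 0, 0.011, -0.11, -0.227, 0.007, 1], [0, 0, 0.011, -0.112, -0.226, 0.007, 1], [0, 0, 0.011, -0.114, -0.225, 0.007, 1], [0, 0, 0, 0, 0, 0, 1], [0, 0, 0, 0, 0, 0, 1]]]}}

```text
clock: 6.05
eef_pos: [643.0, 6.3, 178.0]
tool_rot: [-3.142, -0.004, -3.088]
force: [0.6, 1.9, -2.0]
width: 10.9
gripper_force: 59.0
```

Run:
```python
from h import *
shot('wrist','w3.png')
st();a=plan([643.5,7,80],183.3,1,step=40)
plan([643.5,7,63],None,1,*a,step=10)
```

```text
{'clock': 6.1, 'eef_pos': [642.7, 8.26, 178.38], 'tool_rot': [3.14, -0.0, -3.09], 'force': [-0.2, 0.54, -2.95], 'width': 10.74, 'gripper_force': 58.97, 'qpos': [-0.01, 0.68, -0.08, 1.59, 0.06, 0.88, 1.52]}
3 [[0,0,-0.001,-0.002,-0.003,0.219,1.0],[0,0,-0.001,-0.002,-0.003,0.219,1.0],[0,0,-0.001,-0.002,-0.003,0.219,1.0]]
2 [[0,0,-0,-0,0,0.057,1.0],[0,0,-0,-0,0,0.057,1.0]]
```

View pics/w3.png

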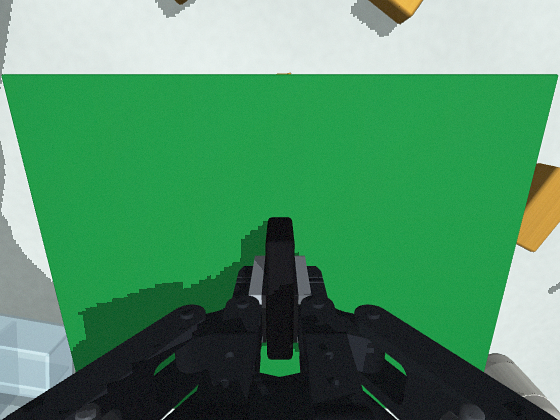

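The sheet hangs level and square; its near edge is at row 74 and the rail runs from (280,218) to (280,358). Lowering it now.

>>> {"fn": "step_arm", "kwargs": {"series": [[[0, 0, -0.001, -0.002, -0.003, 0.22, 1], [0, 0, -0.001, -0.002, -0.003, 0.22, 1], [0, 0, -0.001, -0.002, -0.003, 0.22, 1], [0, 0, 0, 0, 0, 0.05, 1], [0, 0, 0, 0, 0, 0.05, 1], [0, 0, 0, 0, 0, 0, 1], [0, 0, 0, 0, 0, 0, 1]]]}}

```text
clock: 6.8
eef_pos: [646.1, 6.8, 67.7]
tool_rot: [3.141, 0.002, -3.083]
force: [0.4, -0.9, -0.8]
width: 11.2
gripper_force: 39.6
```

Run:
```python
from h import *
p=shot('top');st()
H,S,V=cv2.cvtColor(p['img'],cv2.COLOR_RGB2HSV).transpose(2,0,1)
m=((H>50)&(H<80)&(S>110)).astype('uint8')
print([r for r in rect(p,cv2.morphologyEx(m,cv2.MORPH_CLOSE,np.ones((25,25),'uint8')),57) if r[2]>50])
```

```text
{'clock': 6.85, 'eef_pos': [646.22, 6.67, 67.9], 'tool_rot': [3.14, 0.0, -3.08], 'force': [0.96, -0.07, -2.22], 'width': 11.16, 'gripper_force': 39.58, 'qpos': [-0.01, 0.82, -0.07, 1.65, 0.08, 0.67, 1.51]}
[[645.2, 88.6, 184.9, 68.1, 3.3, np.float64(238.8), np.float64(170.0)], [692.1, -105.4, 119.8, 29.3, 16.0, np.float64(317.2), np.float64(152.8)]]
```

>>> {"fn": "step_arm", "kwargs": {"series": [[[0, 0, 0, 0.015, 0, 0.025, 1], [0, 0, 0, 0, 0, 0.015, 1], [0, 0, 0, 0, 0, 0, 1], [0, 0, 0, 0, 0, 0, 1]]]}}

```text
clock: 7.25
eef_pos: [642.8, 6.1, 61.2]
tool_rot: [-3.142, 0.0, -3.084]
force: [-2.9, -0.2, 6.1]
width: 10.7
gripper_force: 65.0
```

>>> {"fn": "step_arm", "kwargs": {"series": [[[0, 0, 0, 0, 0, 0, 0], [0, 0, 0, 0, 0, 0, 0], [0, 0, 0, 0, 0, 0, 0], [0, 0, 0, 0, 0, 0, 0], [0, 0, 0, 0, 0, 0, 0], [0, 0, 0, 0, 0, -0.15, 0], [0, 0, 0, 0, 0, -0.3, 0], [0, 0, 0, 0, 0, -0.3, 0], [0, 0, 0, 0, 0, -0.3, 0], [0, 0, 0, 0, 0, 0, 0], [0, 0, 0, 0, 0, 0, 0]]]}}

```text
clock: 8.35
eef_pos: [643.5, 6.2, 219.2]
tool_rot: [-3.142, 0.003, -3.084]
force: [-0.2, -0.6, -0.5]
width: 85.5
gripper_force: 0.0
```

Run:
```python
from h import *
p=shot('wrist','w4.png');t=shot('top');st()
for q,z in((p,(57,86)),(t,(57,24))):
    H,S,V=cv2.cvtColor(q['img'],cv2.COLOR_RGB2HSV).transpose(2,0,1)
    print([r for r in rect(q,cv2.morphologyEx(((H>50)&(H<80)&(S>110)).astype('uint8'),cv2.MORPH_CLOSE,np.ones((25,25),'uint8')),56) if r[2]>50])
    print('brass',[r for r in rect(q,(H>8)&(H<28)&(S>110),28) if 60<r[2]<110])
print('rail',rect(p,p['img'].max(2)<45,86))
a=plan([646,261,180],90-23.9)
```

```text
{'clock': 8.45, 'eef_pos': [641.85, 6.19, 216.57], 'tool_rot': [3.14, -0.0, -3.08], 'force': [-0.68, -1.07, -0.75], 'width': 85.41, 'gripper_force': 0.0, 'qpos': [-0.0, 0.63, -0.08, 1.55, 0.06, 0.96, 1.52]}
[[748.7, 13.1, 719.9, 397.1, -86.6, np.float64(274.7), np.float64(308.3)]]
brass [[641.8, 256.4, 78.7, 55.9, -23.5, np.float64(509.3), np.float64(194.4)]]
[[640.0, 87.6, 183.1, 68.1, 3.3, np.float64(240.2), np.float64(175.5)]]
brass [[59.8, -638.1, 94.0, 38.5, -61.7, np.float64(546.3), np.float64(412.8)], [445.4, 104.3, 74.6, 35.9, -30.3, np.float64(234.7), np.float64(251.3)], [645.2, 260.1, 76.1, 37.4, -23.9, np.float64(174.8), np.float64(174.2)], [820.7, -597.9, 80.0, 51.1, 39.5, np.float64(504.7), np.float64(110.3)]]
rail [[766.1, 82.8, 87.9, 31.5, 21.7, np.float64(345.5), np.float64(315.7)], [762.8, -52.3, 82.1, 31.3, -13.2, np.float64(214.0), np.float64(305.7)], [811.7, 16.9, 649.2, 195.4, -86.6, np.float64(276.3), np.float64(366.5)], [641.3, 7.0, 62.5, 11.6, 3.0, np.float64(279.3), np.float64(195.9)], [516.2, -201.2, 31.8, 11.8, 4.8, np.float64(17.0), np.float64(25.9)]]
8 [[0,0,-0.174,-0.016,0.212,0.03,0.0],[0,0,-0.174,-0.045,0.208,0.03,0.0],[0,0,-0.174,-0.072,0.2,0.03,0.0],[0,0,-0.174,-0.099,0.188,0.03,0.0],[0,0,-0.174,-0.124,0.173,0.03,0.0],[0,0,-0.174,-0.146,0.154,0.03,0.0],[0,0,-0.174,-0.166,0.133,0.03,0.0],[0,0,-0.174,-0.182,0.109,0.03,0.0]]
```

View pics/w4.png

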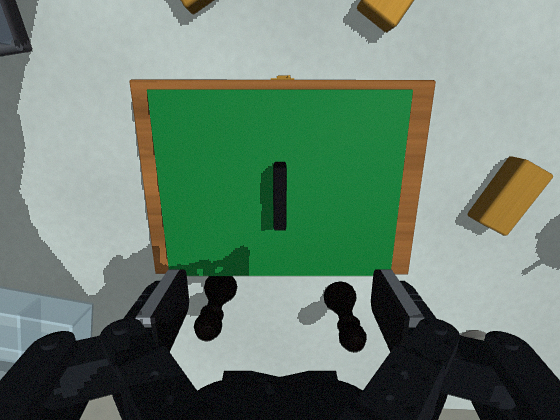

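The sheet lies centred on the lid, with the rail at (279,196) and an even wood border all round. Next is the weight on the left (y=260).

Run:
```python
from h import *
a=plan([700,255,180],156.1)
```

```text
6 [[0,0,0.101,-0.081,0.272,0.041,0.0],[0,0,0.101,-0.059,0.278,0.041,0.0],[0,0,0.101,-0.037,0.282,0.041,0.0],[0,0,0.101,-0.014,0.284,0.041,0.0],[0,0,0.101,0.008,0.284,0.041,0.0],[0,0,0.101,0.031,0.282,0.041,0.0]]
```

Run:
```python
from h import *
a=plan([646,260,160],156.1)
```

```text
6 [[0,0,0.101,-0.021,0.281,0.063,0.0],[0,0,0.101,0.001,0.282,0.063,0.0],[0,0,0.101,0.024,0.281,0.063,0.0],[0,0,0.101,0.046,0.278,0.063,0.0],[0,0,0.101,0.068,0.274,0.063,0.0],[0,0,0.101,0.089,0.268,0.063,0.0]]
```

>>> {"fn": "step_arm", "kwargs": {"series": [[[0, 0, 0.1, -0.021, 0.281, 0.063, 0], [0, 0, 0.1, 0.001, 0.282, 0.063, 0], [0, 0, 0.1, 0.024, 0.281, 0.063, 0], [0, 0, 0.1, 0.046, 0.278, 0.063, 0], [0, 0, 0.1, 0.068, 0.274, 0.063, 0], [0, 0, 0.1, 0.089, 0.268, 0.063, 0], [0, 0, 0, 0, 0, 0, 0], [0, 0, 0, 0, 0, 0, 0], [0, 0, 0, 0, 0, 0, 0]]]}}

```text
clock: 9.35
eef_pos: [646.3, 258.0, 159.8]
tool_rot: [-3.139, -0.001, 2.727]
force: [-0.5, 0.0, -0.9]
width: 85.4
gripper_force: 0.0
```

```bash
cat >> h.py <<'E'
def brass(q,z=28):
    "top face only: brighter part of the brass blobs"
    H,S,V=cv2.cvtColor(q['img'],cv2.COLOR_RGB2HSV).transpose(2,0,1)
    m=((H>8)&(H<28)&(S>110)).astype('uint8')
    print('brass all',[r for r in rect(q,m,z) if 50<r[2]<120])
    for c in cv2.findContours(m,0,1)[0]:
        if cv2.contourArea(c)<800: continue
        b=np.zeros_like(m);cv2.drawContours(b,[c],-1,1,-1)
        th,_=cv2.threshold(V[b>0].reshape(-1,1),0,255,cv2.THRESH_OTSU)
        print('  bright',th,[r for r in rect(q,(b>0)&(V>th),z) if 50<r[2]<120])
E
python3 - <<'E'
from h import *
st();p=shot('wrist','w5.png');brass(p)
E
```

```text
{'clock': 9.35, 'eef_pos': [646.3, 258.05, 159.78], 'tool_rot': [-3.14, -0.0, 2.73], 'force': [-0.51, 0.03, -0.86], 'width': 85.35, 'gripper_force': 0.0, 'qpos': [-0.45, 0.77, 0.06, 1.44, -0.05, 0.93, 0.78]}
brass all [[643.8, 266.5, 81.2, 39.1, -23.4, np.float64(287.0), np.float64(192.0)], [667.8, 459.2, 81.9, 13.0, 66.3, np.float64(508.4), np.float64(131.1)], [454.7, 121.1, 74.8, 42.3, -30.6, np.float64(23.5), np.float64(52.4)]]
  bright 93.0 []
  bright 119.0 [[645.0, 266.3, 76.8, 37.7, -23.4, np.float64(287.4), np.float64(193.0)]]
  bright 86.0 []
  bright 90.0 []
  bright 94.0 [[453.1, 116.8, 74.6, 24.6, -37.3, np.float64(13.0), np.float64(51.7)]]
```

View pics/w5.png

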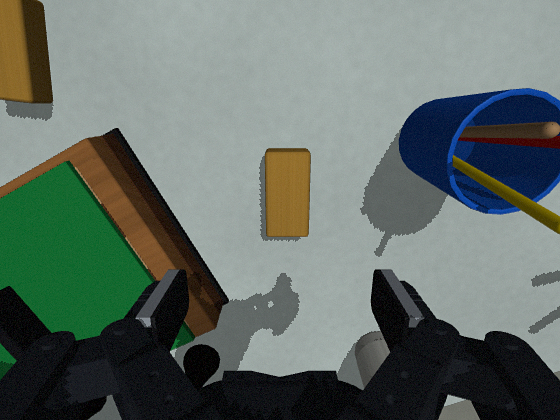

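Run:
```python
from h import *
a=plan([644.5,265,3],156.3,step=40)
```

```text
5 [[0,0,-0,0.007,0.008,0.21,0.0],[0,0,-0,0.007,0.008,0.21,0.0],[0,0,-0,0.007,0.008,0.21,0.0],[0,0,-0,0.007,0.008,0.21,0.0],[0,0,-0,0.007,0.008,0.21,0.0]]
```

>>> {"fn": "step_arm", "kwargs": {"series": [[[0, 0, 0, 0.007, 0.008, 0.26, 0], [0, 0, 0, 0.007, 0.008, 0.26, 0], [0, 0, 0, 0.007, 0.008, 0.26, 0], [0, 0, 0, 0.007, 0.008, 0.16, 0], [0, 0, 0, 0.007, 0.008, 0.1, 0], [0, 0, 0, 0, 0, 0, 0], [0, 0, 0, 0, 0, 0, 0], [0, 0, 0, 0, 0, 0, 1], [0, 0, 0, 0, 0, 0, 1], [0, 0, 0, 0, 0, 0, 1], [0, 0, 0, 0, 0, 0, 1], [0, 0, 0, 0, 0, 0, 1]]]}}

```text
clock: 10.6
eef_pos: [644.7, 267.2, 6.5]
tool_rot: [3.141, 0.001, 2.728]
force: [-1.7, -1.5, 5.6]
width: 38.9
gripper_force: 64.4
```

>>> {"fn": "step_arm", "kwargs": {"series": [[[0, 0, 0, 0, 0, 0, 1], [0, 0, 0, 0, 0, 0, 1], [0, 0, 0, 0, 0, -0.05, 1], [0, 0, 0, 0, 0, -0.2, 1], [0, 0, 0, 0, 0, -0.3, 1], [0, 0, 0, 0, 0, -0.3, 1], [0, 0, 0, 0, 0, -0.15, 1], [0, 0, 0, 0, 0, 0, 1], [0, 0, 0, 0, 0, 0, 1], [0, 0, 0, 0, 0, 0, 1]]]}}

```text
clock: 11.6
eef_pos: [642.0, 266.9, 152.1]
tool_rot: [-3.137, -0.004, 2.729]
force: [0.4, 0.3, -7.2]
width: 38.8
gripper_force: 63.0
```

Run:
```python
from h import *
st();p=shot('wrist');z=ctrl.read_state()['eef_pos'][2];brass(p,z+25)
a=plan([681,85,150],183.2,1)
```

```text
{'clock': 11.6, 'eef_pos': [641.99, 266.9, 152.07], 'tool_rot': [-3.14, -0.0, 2.73], 'force': [0.44, 0.26, -7.16], 'width': 38.78, 'gripper_force': 63.02, 'qpos': [-0.47, 0.78, 0.06, 1.44, -0.05, 0.92, 0.77]}
brass all [[637.9, 269.3, 82.6, 37.8, -23.7, np.float64(279.3), np.float64(284.8)], [639.6, 365.2, 62.1, 5.8, 33.3, np.float64(504.6), np.float64(210.6)], [591.6, 213.2, 77.6, 49.2, 3.4, np.float64(110.9), np.float64(220.4)]]
  bright 122.0 [[632.3, 271.8, 57.1, 36.9, -23.5, np.float64(275.7), np.float64(270.1)]]
  bright 103.0 [[639.1, 366.2, 62.2, 5.2, 31.4, np.float64(509.4), np.float64(209.7)]]
  bright 93.0 [[589.4, 207.7, 72.6, 38.5, 3.4, np.float64(93.7), np.float64(219.0)]]
  bright 98.0 []
  bright 100.0 []
4 [[0,0,-0.149,-0.181,-0.252,0.003,1.0],[0,0,-0.149,-0.15,-0.271,0.003,1.0],[0,0,-0.149,-0.117,-0.287,0.003,1.0],[0,0,-0.149,-0.083,-0.299,0.003,1.0]]
```

>>> {"fn": "step_arm", "kwargs": {"series": [[[0, 0, -0.15, -0.18, -0.252, 0, 1], [0, 0, -0.15, -0.15, -0.271, 0, 1], [0, 0, -0.15, -0.117, -0.287, 0, 1], [0, 0, -0.148, -0.083, -0.299, 0, 1], [0, 0, 0, 0, 0, 0, 1], [0, 0, 0, 0, 0, 0, 1], [0, 0, 0, 0, 0, 0, 1]]]}}

```text
clock: 12.35
eef_pos: [681.8, 87.0, 153.5]
tool_rot: [3.14, -0.003, -3.085]
force: [-0.2, 1.0, -6.6]
width: 38.7
gripper_force: 63.2
```

Run:
```python
from h import *
st()
a=plan([681,85,64],183.2,1,step=25)
```

```text
{'clock': 12.35, 'eef_pos': [681.76, 87.04, 153.49], 'tool_rot': [3.14, -0.0, -3.08], 'force': [-0.24, 0.98, -6.57], 'width': 38.7, 'gripper_force': 63.24, 'qpos': [-0.12, 0.77, -0.08, 1.47, 0.07, 0.91, 1.4]}
4 [[0,0,0,0.001,-0.003,0.149,1.0],[0,0,0,0.001,-0.003,0.149,1.0],[0,0,0,0.001,-0.003,0.149,1.0],[0,0,0,0.001,-0.003,0.149,1.0]]
```

>>> {"fn": "step_arm", "kwargs": {"series": [[[0, 0, 0, 0, -0.003, 0.22, 1], [0, 0, 0, 0, -0.003, 0.22, 1], [0, 0, 0, 0, -0.003, 0.1, 1], [0, 0, 0, 0, -0.003, 0.05, 1], [0, 0, 0, 0, 0, 0, 1], [0, 0, 0, 0, 0, 0, 1], [0, 0, 0, 0, 0, 0, 1]]]}}

```text
clock: 13.05
eef_pos: [684.3, 84.3, 68.4]
tool_rot: [3.141, 0.003, -3.085]
force: [-0.7, 0.4, -7.0]
width: 38.7
gripper_force: 63.1
```

>>> {"fn": "step_arm", "kwargs": {"series": [[[0, 0, 0, 0.015, 0, 0.02, 1], [0, 0, 0, 0, 0, 0.01, 1], [0, 0, 0, 0, 0, 0, 1], [0, 0, 0, 0, 0, 0, 1]]]}}

```text
clock: 13.45
eef_pos: [680.5, 83.8, 62.5]
tool_rot: [-3.142, -0.0, -3.085]
force: [-1.9, -0.0, -1.5]
width: 39.0
gripper_force: 63.6
```

Touching. I'll release, rise, and head towards the second weight at (446,105).

>>> {"fn": "step_arm", "kwargs": {"series": [[[0, 0, 0, 0, 0, 0, 0.3], [0, 0, 0, 0, 0, 0, 0.2], [0, 0, 0, 0, 0, 0, 0.1], [0, 0, 0, 0, 0, -0.05, 0], [0, 0, 0, 0, 0, -0.2, 0], [0, 0, 0, 0, 0, -0.3, 0], [0, 0, 0, 0, 0, -0.25, 0], [0, 0, 0, 0, 0, 0, 0], [0, 0, 0, 0, 0, 0, 0]]]}}

```text
clock: 14.35
eef_pos: [681.5, 83.9, 184.0]
tool_rot: [3.141, 0.003, -3.085]
force: [-0.6, 0.1, -0.8]
width: 85.4
gripper_force: 0.0
```

Run:
```python
from h import *
st();a=plan([447,105,165],149.5)
```

```text
{'clock': 14.35, 'eef_pos': [681.45, 83.92, 183.95], 'tool_rot': [3.14, 0.0, -3.09], 'force': [-0.64, 0.1, -0.79], 'width': 85.37, 'gripper_force': 0.0, 'qpos': [-0.12, 0.73, -0.09, 1.45, 0.07, 0.96, 1.41]}
5 [[0,0,0.15,0.311,0.046,0.025,0.0],[0,0,0.15,0.314,0.009,0.025,0.0],[0,0,0.15,0.313,-0.028,0.025,0.0],[0,0,0.15,0.307,-0.065,0.025,0.0],[0,0,0.15,0.297,-0.1,0.025,0.0]]
```

>>> {"fn": "step_arm", "kwargs": {"series": [[[0, 0, 0.15, 0.31, 0.046, 0.025, 0], [0, 0, 0.15, 0.314, 0.009, 0.025, 0], [0, 0, 0.15, 0.313, -0.028, 0.025, 0], [0, 0, 0.15, 0.307, -0.065, 0.025, 0], [0, 0, 0.15, 0.297, -0.1, 0.025, 0], [0, 0, 0, 0, 0, 0, 0], [0, 0, 0, 0, 0, 0, 0], [0, 0, 0, 0, 0, 0, 0]]]}}

```text
clock: 15.15
eef_pos: [447.7, 105.1, 163.2]
tool_rot: [3.141, 0.001, 2.609]
force: [0.0, 0.5, 0.1]
width: 85.3
gripper_force: 0.0
```

Run:
```python
from h import *
st();p=shot('wrist','w6.png');brass(p)
a=plan([447,105,3],149.5,step=40)
```

```text
{'clock': 15.15, 'eef_pos': [447.71, 105.07, 163.23], 'tool_rot': [3.14, 0.0, 2.61], 'force': [0.05, 0.52, 0.11], 'width': 85.28, 'gripper_force': 0.0, 'qpos': [-0.35, 0.47, 0.08, 2.11, -0.06, 0.57, 0.81]}
brass all [[436.6, -84.7, 81.6, 56.0, 33.6, np.float64(106.5), np.float64(280.6)], [442.8, 109.5, 80.0, 39.3, -30.4, np.float64(280.4), np.float64(190.0)]]
  bright 108.0 [[438.3, -93.7, 74.6, 38.9, 33.7, np.float64(100.5), np.float64(286.2)]]
  bright 79.0 [[567.8, 123.7, 72.7, 54.6, 37.8, np.float64(350.9), np.float64(291.2)]]
  bright 113.0 [[443.4, 109.1, 76.3, 37.8, -30.4, np.float64(280.7), np.float64(190.5)]]
5 [[0,0,-0,0.001,-0.001,0.214,0.0],[0,0,-0,0.001,-0.001,0.214,0.0],[0,0,-0,0.001,-0.001,0.214,0.0],[0,0,-0,0.001,-0.001,0.214,0.0],[0,0,-0,0.001,-0.001,0.214,0.0]]
```

View pics/w6.png

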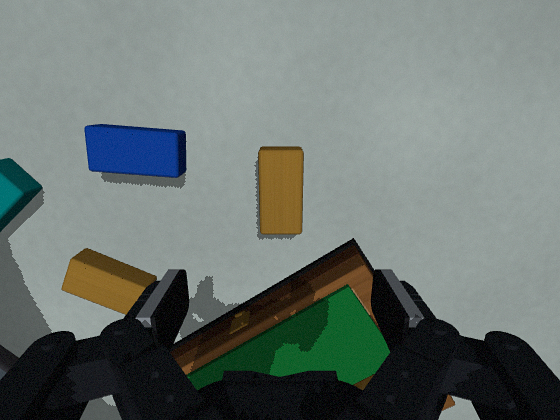

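>>> {"fn": "step_arm", "kwargs": {"series": [[[0, 0, 0, 0.006, 0, 0.26, 0], [0, 0, 0, 0.006, 0, 0.26, 0], [0, 0, 0, 0.006, 0, 0.26, 0], [0, 0, 0, 0.006, 0, 0.18, 0], [0, 0, 0, 0.006, 0, 0.11, 0], [0, 0, 0, 0, 0, 0, 0], [0, 0, 0, 0, 0, 0, 0], [0, 0, 0, 0, 0, 0, 1], [0, 0, 0, 0, 0, 0, 1], [0, 0, 0, 0, 0, 0, 1], [0, 0, 0, 0, 0, 0, 1], [0, 0, 0, 0, 0, 0, 1]]]}}

```text
clock: 16.4
eef_pos: [440.0, 109.6, 23.7]
tool_rot: [3.141, -0.013, 2.609]
force: [-1.0, 0.6, 9.2]
width: 37.0
gripper_force: 58.9
```

>>> {"fn": "step_arm", "kwargs": {"series": [[[0, 0, 0, 0, 0, 0, 1], [0, 0, 0, 0, 0, 0, 1], [0, 0, 0, 0, 0, -0.05, 1], [0, 0, 0, 0, 0, -0.2, 1], [0, 0, 0, 0, 0, -0.3, 1], [0, 0, 0, 0, 0, -0.3, 1], [0, 0, 0, 0, 0, -0.2, 1], [0, 0, 0, 0, 0, 0, 1], [0, 0, 0, 0, 0, 0, 1], [0, 0, 0, 0, 0, 0, 1]]]}}

```text
clock: 17.4
eef_pos: [439.3, 107.9, 178.6]
tool_rot: [-3.138, -0.017, 2.609]
force: [-0.5, -0.1, -6.0]
width: 37.0
gripper_force: 62.1
```

Run:
```python
from h import *
st();a=plan([593,80,155],183.2,1,step=40)
```

```text
{'clock': 17.4, 'eef_pos': [439.33, 107.95, 178.6], 'tool_rot': [-3.14, -0.02, 2.61], 'force': [-0.52, -0.06, -6.0], 'width': 37.04, 'gripper_force': 62.06, 'qpos': [-0.61, 0.48, 0.45, 2.1, -0.35, 0.65, 1.11]}
5 [[0,0,-0.15,-0.195,0.072,0.031,1.0],[0,0,-0.15,-0.203,0.049,0.031,1.0],[0,0,-0.15,-0.207,0.024,0.031,1.0],[0,0,-0.15,-0.208,-0,0.031,1.0],[0,0,-0.15,-0.207,-0.025,0.031,1.0]]
```

Run:
```python
from h import *
st();shot('wrist','w7.png')
a=plan([593,80,125],183.2,1,step=25)
```

```text
{'clock': 17.4, 'eef_pos': [439.33, 107.95, 178.6], 'tool_rot': [-3.14, -0.02, 2.61], 'force': [-0.52, -0.06, -6.0], 'width': 37.04, 'gripper_force': 62.06, 'qpos': [-0.61, 0.48, 0.45, 2.1, -0.35, 0.65, 1.11]}
7 [[0,0,-0.107,-0.139,0.052,0.051,1.0],[0,0,-0.107,-0.143,0.04,0.051,1.0],[0,0,-0.107,-0.146,0.027,0.051,1.0],[0,0,-0.107,-0.148,0.015,0.051,1.0],[0,0,-0.107,-0.149,0.003,0.051,1.0],[0,0,-0.107,-0.148,-0.01,0.051,1.0],[0,0,-0.107,-0.147,-0.022,0.051,1.0]]
```

View pics/w7.png

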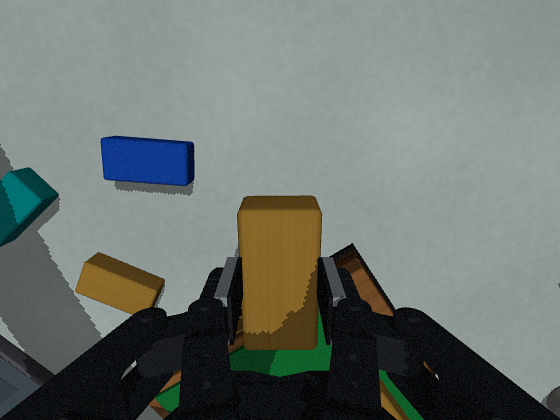

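The bar is held by its upper part and looks level at (280,280). The arm stopped at z=24 because it is near its inner reach limit. I'll carry it low and gently.

>>> {"fn": "step_arm", "kwargs": {"series": [[[0, 0, -0.11, -0.139, 0.052, 0.051, 1], [0, 0, -0.11, -0.143, 0.04, 0.051, 1], [0, 0, -0.11, -0.146, 0.027, 0.051, 1], [0, 0, -0.11, -0.148, 0.015, 0.051, 1], [0, 0, -0.11, -0.149, 0.003, 0.051, 1], [0, 0, -0.1, -0.148, -0.01, 0.051, 1], [0, 0, -0.1, -0.147, -0.022, 0.051, 1], [0, 0, 0, 0, 0, 0, 1], [0, 0, 0, 0, 0, 0, 1], [0, 0, 0, 0, 0, 0, 1]]]}}

```text
clock: 18.45
eef_pos: [592.2, 81.7, 123.0]
tool_rot: [3.135, -0.017, -3.086]
force: [-0.3, 0.2, -5.0]
width: 36.8
gripper_force: 62.1
```

Run:
```python
from h import *
st();print(ctrl.read_state()['tool_rot'])
a=plan([593,80,86],183.2,1,step=15)
```

```text
{'clock': 18.45, 'eef_pos': [592.25, 81.7, 123.04], 'tool_rot': [3.13, -0.02, -3.09], 'force': [-0.32, 0.15, -4.98], 'width': 36.76, 'gripper_force': 62.09, 'qpos': [-0.32, 0.71, 0.23, 1.76, -0.24, 0.72, 1.66]}
[ 3.13456416 -0.0165852  -3.08613914]
3 [[0,0,-0,-0.001,-0.004,0.082,1.0],[0,0,-0,-0.001,-0.004,0.082,1.0],[0,0,-0,-0.001,-0.004,0.082,1.0]]
```

>>> {"fn": "step_arm", "kwargs": {"series": [[[0.009, -0.021, 0, 0, -0.004, 0.08, 1], [0, 0, 0, 0, -0.004, 0.08, 1], [0, 0, 0, 0, -0.004, 0.05, 1], [0, 0, 0, 0, 0, 0.03, 1], [0, 0, 0, 0, 0, 0, 1], [0, 0, 0, 0, 0, 0, 1]]]}}

```text
clock: 19.05
eef_pos: [594.3, 79.9, 88.4]
tool_rot: [-3.142, 0.004, -3.086]
force: [0.3, 0.1, -5.2]
width: 36.8
gripper_force: 62.1
```

>>> {"fn": "step_arm", "kwargs": {"series": [[[0, 0, 0, 0.007, 0, 0.02, 1], [0, 0, 0, 0, 0, 0.015, 1], [0, 0, 0, 0, 0, 0, 1], [0, 0, 0, 0, 0, 0, 1]]]}}

```text
clock: 19.45
eef_pos: [593.1, 79.9, 83.0]
tool_rot: [-3.141, 0.004, -3.086]
force: [-0.2, 0.0, -4.7]
width: 37.1
gripper_force: 62.1
```

>>> {"fn": "step_arm", "kwargs": {"series": [[[0, 0, 0, 0, 0, 0.015, 1], [0, 0, 0, 0, 0, 0.01, 1], [0, 0, 0, 0, 0, 0, 1], [0, 0, 0, 0, 0, 0, 1]]]}}

```text
clock: 19.85
eef_pos: [593.5, 79.9, 79.9]
tool_rot: [3.142, 0.004, -3.086]
force: [-0.3, 0.4, 3.0]
width: 36.7
gripper_force: 63.2
```

>>> {"fn": "step_arm", "kwargs": {"series": [[[0, 0, 0, 0, 0, 0, 0.3], [0, 0, 0, 0, 0, 0, 0.2], [0, 0, 0, 0, 0, 0, 0.1], [0, 0, 0, 0, 0, -0.05, 0], [0, 0, 0, 0, 0, -0.2, 0], [0, 0, 0, 0, 0, -0.3, 0], [0, 0, 0, 0, 0, -0.1, 0], [0, 0, 0, 0, 0, 0, 0], [0, 0, 0, 0, 0, 0, 0]]]}}

```text
clock: 20.75
eef_pos: [592.5, 80.1, 176.8]
tool_rot: [3.141, 0.004, -3.085]
force: [1.2, -0.3, -0.6]
width: 85.5
gripper_force: 0.0
```

Run:
```python
from h import *
st();p=shot('wrist','w8.png');brass(p,84)
a=plan([442,-94,165],213.5)
```

```text
{'clock': 20.75, 'eef_pos': [592.46, 80.06, 176.78], 'tool_rot': [3.14, 0.0, -3.09], 'force': [1.16, -0.26, -0.59], 'width': 85.53, 'gripper_force': 0.0, 'qpos': [-0.35, 0.63, 0.26, 1.73, -0.21, 0.8, 1.64]}
brass all []
  bright 120.0 [[681.7, 85.1, 77.5, 38.3, 3.2, np.float64(282.0), np.float64(310.9)], [597.3, 81.3, 76.9, 38.2, 3.7, np.float64(279.8), np.float64(217.0)]]
  bright 99.0 []
  bright 106.0 []
5 [[0,0,-0.135,0.213,-0.22,0.015,0.0],[0,0,-0.135,0.235,-0.197,0.015,0.0],[0,0,-0.135,0.254,-0.171,0.015,0.0],[0,0,-0.135,0.271,-0.143,0.015,0.0],[0,0,-0.135,0.284,-0.114,0.015,0.0]]
```

View pics/w8.png

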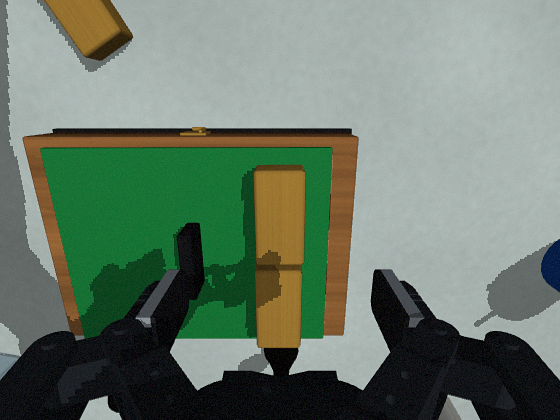

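Both bars lie flat on the sheet, end to end, at (280,217) and (280,310). Now the third one.

>>> {"fn": "step_arm", "kwargs": {"series": [[[0, 0, -0.135, 0.213, -0.22, 0.015, 0], [0, 0, -0.135, 0.235, -0.197, 0.015, 0], [0, 0, -0.135, 0.254, -0.171, 0.015, 0], [0, 0, -0.135, 0.27, -0.143, 0.015, 0], [0, 0, -0.135, 0.284, -0.114, 0.015, 0], [0, 0, 0, 0, 0, 0, 0], [0, 0, 0, 0, 0, 0, 0], [0, 0, 0, 0, 0, 0, 0]]]}}

```text
clock: 21.6
eef_pos: [443.5, -93.2, 164.4]
tool_rot: [-3.14, 0.003, -2.555]
force: [-0.7, 0.3, -0.4]
width: 85.4
gripper_force: 0.0
```

Run:
```python
from h import *
st();p=shot('wrist','w9.png');brass(p)
```

```text
{'clock': 21.6, 'eef_pos': [443.52, -93.25, 164.4], 'tool_rot': [-3.14, 0.0, -2.55], 'force': [-0.73, 0.27, -0.39], 'width': 85.44, 'gripper_force': 0.0, 'qpos': [0.09, 0.46, 0.08, 2.12, -0.07, 0.56, 2.38]}
brass all [[437.9, -95.7, 80.1, 39.3, 33.7, np.float64(279.5), np.float64(189.4)]]
  bright 83.0 []
  bright 107.0 [[439.1, -94.3, 76.7, 37.8, 33.7, np.float64(280.1), np.float64(190.7)]]
```

>>> {"fn": "step_arm", "kwargs": {"series": [[[0, 0.134, 0, 0, 0, 0, 0], [0, 0.133, 0, 0, 0, 0, 0], [0, 0, 0, -0.045, 0, 0.25, 0], [0, 0, 0, -0.045, 0, 0.25, 0], [0, 0, 0, -0.04, 0, 0.22, 0], [0, 0, 0, -0.03, 0, 0.15, 0], [0, 0, 0, -0.02, 0, 0.11, 0], [0, 0, 0, -0.01, 0, 0.05, 0], [0, 0, 0, 0, 0, 0, 0], [0, 0, 0, 0, 0, 0, 0], [0, 0, 0, 0, 0, 0, 0]]]}}

```text
clock: 22.75
eef_pos: [440.8, -96.3, 8.7]
tool_rot: [-3.139, -0.205, -2.556]
force: [-0.4, -0.1, -0.5]
width: 85.1
gripper_force: 0.0
```

Run:
```python
from h import *
st()
```

```text
{'clock': 22.75, 'eef_pos': [440.81, -96.33, 8.65], 'tool_rot': [-3.14, -0.21, -2.56], 'force': [-0.36, -0.11, -0.49], 'width': 85.13, 'gripper_force': 0.0, 'qpos': [-0.05, 0.82, 0.16, 2.08, 0.02, 0.41, 2.21]}
```

>>> {"fn": "step_arm", "kwargs": {"series": [[[0, 0, 0, 0, 0, 0.01, 0], [0, 0, 0, 0, 0, 0, 1], [0, 0, 0, 0, 0, 0, 1], [0, 0, 0, 0, 0, 0, 1], [0, 0, 0, 0, 0, 0, 1], [0, 0, 0, 0, 0, 0, 1], [0, 0, 0, 0, 0, 0, 1], [0, 0, 0, 0, 0, 0, 1], [0, 0, 0, 0, 0, 0, 1]]]}}

```text
clock: 23.65
eef_pos: [439.7, -96.5, 6.8]
tool_rot: [-3.14, -0.207, -2.556]
force: [-0.7, 1.0, 5.2]
width: 38.8
gripper_force: 61.3
```

>>> {"fn": "step_arm", "kwargs": {"series": [[[0, 0, 0, 0.01, 0, -0.05, 1], [0, 0, 0, 0.03, 0, -0.15, 1], [0, 0, 0, 0.05, 0, -0.25, 1], [0, 0, 0, 0.05, 0, -0.25, 1], [0, 0, 0, 0.05, 0, -0.25, 1], [0, -0.134, 0, 0, 0, 0, 1], [0, -0.133, 0, 0, 0, 0, 1], [0, 0, 0, 0, 0, 0, 1], [0, 0, 0, 0, 0, 0, 1], [0, 0, 0, 0, 0, 0, 1]]]}}

```text
clock: 24.65
eef_pos: [441.4, -95.1, 151.4]
tool_rot: [-3.14, 0.002, -2.554]
force: [0.2, -0.1, -6.8]
width: 38.7
gripper_force: 62.2
```

Run:
```python
from h import *
st();a=plan([646,-69,145],183.2,1,step=35)
```

```text
{'clock': 24.65, 'eef_pos': [441.4, -95.12, 151.44], 'tool_rot': [-3.14, 0.0, -2.55], 'force': [0.25, -0.08, -6.78], 'width': 38.73, 'gripper_force': 62.24, 'qpos': [0.09, 0.48, 0.08, 2.14, -0.07, 0.52, 2.39]}
7 [[0,0,0.097,-0.176,-0.087,0.006,1.0],[0,0,0.097,-0.182,-0.074,0.006,1.0],[0,0,0.097,-0.187,-0.06,0.006,1.0],[0,0,0.097,-0.191,-0.045,0.006,1.0],[0,0,0.097,-0.194,-0.031,0.006,1.0],[0,0,0.097,-0.196,-0.016,0.006,1.0],[0,0,0.097,-0.196,-0.001,0.006,1.0]]
```

>>> {"fn": "step_arm", "kwargs": {"series": [[[0, 0, 0.097, -0.176, -0.087, 0, 1], [0, 0, 0.097, -0.182, -0.074, 0, 1], [0, 0, 0.097, -0.187, -0.06, 0, 1], [0, 0, 0.097, -0.19, -0.045, 0, 1], [0, 0, 0.097, -0.194, -0.031, 0, 1], [0, 0, 0.097, -0.196, -0.016, 0, 1], [0, 0, 0.097, -0.196, -0.001, 0, 1], [0, 0.134, 0, 0, 0, 0, 1], [0, 0.133, 0, 0, 0, 0, 1], [0, 0, 0, 0, 0, 0, 1], [0, 0, 0, 0, 0, 0, 1], [0, 0, 0, 0, 0, 0, 1]]]}}

```text
clock: 25.85
eef_pos: [644.3, -69.7, 152.1]
tool_rot: [-3.141, -0.207, -3.088]
force: [-0.0, 0.3, -5.3]
width: 38.9
gripper_force: 62.2
```

Run:
```python
from h import *
st();p=shot('wrist','w10.png')
```

```text
{'clock': 25.85, 'eef_pos': [644.33, -69.72, 152.05], 'tool_rot': [-3.14, -0.21, -3.09], 'force': [-0.01, 0.26, -5.35], 'width': 38.93, 'gripper_force': 62.21, 'qpos': [-0.09, 0.84, 0.28, 1.38, -0.18, 1.16, 1.84]}
```

View pics/w10.png

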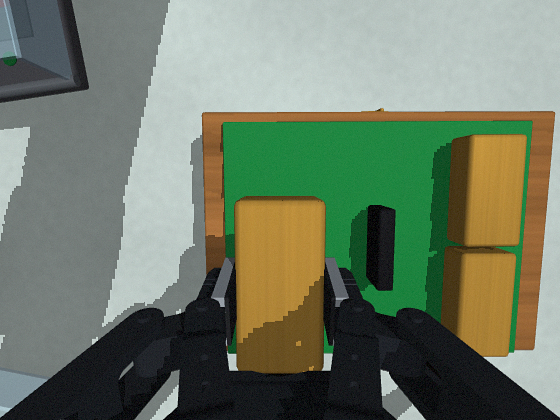

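The third bar is held firmly over its place; the other two lie at (487,190) and (480,300). Lowering it vertically, keeping the tilt.

>>> {"fn": "step_arm", "kwargs": {"series": [[[0, 0, 0, -0.04, 0, 0.19, 1], [0, 0, 0, -0.04, 0, 0.19, 1], [0, 0, 0, -0.02, 0, 0.1, 1], [0, 0, 0, -0.01, 0, 0.05, 1], [0, 0, 0, 0, 0, 0, 1], [0, 0, 0, 0, 0, 0, 1]]]}}

```text
clock: 26.5
eef_pos: [645.9, -70.4, 72.5]
tool_rot: [-3.141, -0.204, -3.089]
force: [-0.7, -0.5, -6.5]
width: 38.6
gripper_force: 62.1
```

>>> {"fn": "step_arm", "kwargs": {"series": [[[0, 0, 0, -0.007, 0, 0.035, 1], [0, 0, 0, -0.003, 0, 0.015, 1], [0, 0, 0, 0, 0, 0, 1], [0, 0, 0, 0, 0, 0, 1]]]}}

```text
clock: 26.9
eef_pos: [645.0, -70.1, 63.7]
tool_rot: [-3.142, -0.206, -3.089]
force: [-0.4, 0.5, -5.4]
width: 38.8
gripper_force: 62.2
```

>>> {"fn": "step_arm", "kwargs": {"series": [[[0, 0, 0, -0.002, 0, 0.012, 1], [0, 0, 0, 0, 0, 0, 1], [0, 0, 0, 0, 0, 0, 1]]]}}

```text
clock: 27.2
eef_pos: [645.3, -70.2, 62.9]
tool_rot: [-3.141, -0.205, -3.089]
force: [-1.6, 0.6, 3.3]
width: 38.7
gripper_force: 63.2
```

>>> {"fn": "step_arm", "kwargs": {"series": [[[0, 0, 0, 0, 0, 0, 0.3], [0, 0, 0, 0, 0, 0, 0.2], [0, 0, 0, 0, 0, 0, 0.1], [0, 0, 0, 0.01, 0, -0.05, 0], [0, 0, 0, 0.04, 0, -0.2, 0], [0, 0, 0, 0.06, 0, -0.3, 0], [0, 0, 0, 0.06, 0, -0.3, 0], [0, -0.134, 0, 0, 0, 0, 0], [0, -0.133, 0, 0, 0, 0, 0], [0, 0, 0, 0, 0, 0, 0], [0, 0, 0, 0, 0, 0, 0]]]}}

```text
clock: 28.3
eef_pos: [646.3, -70.0, 192.8]
tool_rot: [3.141, 0.003, -3.089]
force: [1.2, -0.5, 1.3]
width: 85.3
gripper_force: 0.0
```

Run:
```python
from h import *
st();p=shot('wrist','w11.png');brass(p,84);t=shot('top','t3.png')
H,S,V=cv2.cvtColor(t['img'],cv2.COLOR_RGB2HSV).transpose(2,0,1)
m=((H>20)&(H<36)&(S>120)&(V>60));m[:, :370]=0;m[:,450:]=0
print('yellow',rect(t,m,66))
c=cv2.resize(t['img'][185:305,360:460],(600,720)[0:2],interpolation=2);c=cv2.resize(c,(500,600))
cv2.imwrite('pics/c3.png',c[:,:,::-1])
for k in ('guard_tab','toggle_tip','switch'):print(k,[(d['centre'],d['score']) for d in ctrl.recognise(t,k)])
```

```text
{'clock': 28.3, 'eef_pos': [646.25, -70.04, 192.78], 'tool_rot': [3.14, 0.0, -3.09], 'force': [1.15, -0.47, 1.29], 'width': 85.29, 'gripper_force': 0.0, 'qpos': [-0.09, 0.68, 0.27, 1.57, -0.21, 0.92, 1.87]}
brass all [[643.8, -69.5, 81.1, 39.1, 3.1, np.float64(279.3), np.float64(202.0)]]
  bright 136.0 [[645.7, -68.8, 77.1, 37.7, 3.1, np.float64(279.9), np.float64(203.4)]]
  bright 119.0 [[681.1, 84.1, 77.7, 37.9, 3.1, np.float64(453.5), np.float64(252.3)], [597.8, 80.3, 78.5, 38.0, 3.6, np.float64(472.8), np.float64(154.9)]]
  bright 118.0 []
yellow []
guard_tab [([409.9, 245.9], 0.85)]
toggle_tip []
switch [([408.4, 244.8], 0.96), ([409.2, 247.7], 0.72)]
```

View pics/w11.png

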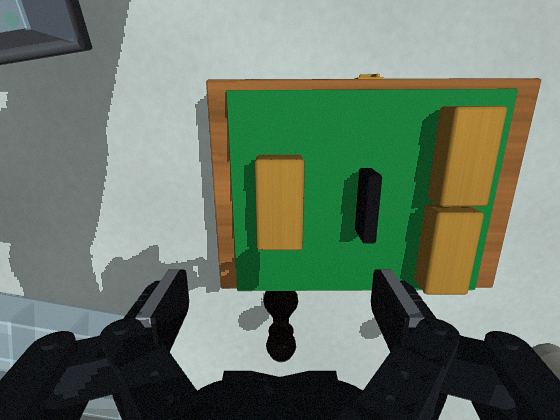

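The third bar lies flat at (280,203), the rail is clear at (369,205), and the other pair sits at (465,150) and (453,250). Now the switch.

Run:
```python
from h import *
t=shot('top')
tip=w(t,(422.4,290.8),70);root=w(t,(418.4,272.5),80);l=w(t,(397,275.8),80);r=w(t,(441,267.5),80)
print(tip,root,l,r);v=l-r;print('yaw of y-axis',np.degrees(np.arctan2(v[1],v[0]))-90, 'xaxis',np.degrees(np.arctan2(*(root-tip)[1::-1])))
print(cv2.cvtColor(t['img'],cv2.COLOR_RGB2HSV)[270:292:3,414:428:2].tolist()[:4])
plan([400,-340,260],180)
```

```text
[ 350.25156638 -346.32389494   70.        ] [ 392.89352085 -336.04084878   80.        ] [ 385.02120148 -284.84756668   80.        ] [ 404.81982295 -390.47999433   80.        ]
yaw of y-axis 10.61574696901225 xaxis 13.55794091337377
[[[35, 24, 138], [30, 46, 143], [27, 66, 151], [26, 92, 160], [26, 106, 163], [26, 121, 165], [26, 127, 165]], [[26, 128, 159], [26, 148, 158], [26, 146, 170], [26, 139, 165], [25, 78, 125], [28, 31, 107], [34, 16, 109]], [[30, 19, 147], [25, 126, 121], [26, 150, 161], [26, 141, 173], [26, 77, 132], [48, 11, 111], [60, 7, 110]], [[41, 13, 162], [25, 76, 124], [26, 154, 144], [26, 144, 175], [26, 111, 156], [39, 16, 113], [60, 6, 118]]]
8 [[0,0,0.009,0.217,-0.214,-0.057,0.0],[0,0,0.009,0.216,-0.215,-0.057,0.0],[0,0,0.009,0.214,-0.217,-0.057,0.0],[0,0,0.009,0.213,-0.218,-0.057,0.0],[0,0,0.009,0.212,-0.219,-0.057,0.0],[0,0,0.009,0.21,-0.221,-0.057,0.0],[0,0,0.009,0.209,-0.222,-0.057,0.0],[0,0,0.009,0.207,-0.224,-0.057,0.0]]
```

>>> {"fn": "step_arm", "kwargs": {"series": [[[0, 0, 0.009, 0.217, -0.214, -0.057, 0], [0, 0, 0.009, 0.216, -0.215, -0.057, 0], [0, 0, 0.009, 0.214, -0.217, -0.057, 0], [0, 0, 0.009, 0.213, -0.218, -0.057, 0], [0, 0, 0.009, 0.212, -0.219, -0.057, 0], [0, 0, 0.009, 0.21, -0.22, -0.057, 0], [0, 0, 0.009, 0.21, -0.222, -0.057, 0], [0, 0, 0.009, 0.207, -0.224, -0.057, 0], [0, 0, 0, 0, 0, 0, 0], [0, 0, 0, 0, 0, 0, 0], [0, 0, 0, 0, 0, 0, 0]]]}}

```text
clock: 29.7
eef_pos: [399.5, -338.5, 258.9]
tool_rot: [3.14, 0.004, 3.14]
force: [-0.4, -0.2, -0.5]
width: 85.6
gripper_force: 0.0
```

Run:
```python
from h import *
st();p=shot('wrist','w12.png');H,S,V=cv2.cvtColor(p['img'],cv2.COLOR_RGB2HSV).transpose(2,0,1)
m=((H>22)&(H<34)&(S>130)).astype('uint8')
print(rect(p,m,80))
n,lab,stt,_=cv2.connectedComponentsWithStats(m);i=1+np.argmax(stt[1:,4]);x,y,ww,hh,_a=stt[i];print(stt[i])
for r in range(y,y+hh,7): print(r,''.join('#' if lab[r,c]==i else '.' for c in range(x,x+ww,4)))
for k in ('guard_tab','toggle_tip','switch'):print(k,[(d['centre'],d['score'],w(p,d['centre'],66).round()) for d in ctrl.recognise(p,k)])
```

```text
{'clock': 29.7, 'eef_pos': [399.54, -338.51, 258.94], 'tool_rot': [3.14, 0.0, 3.14], 'force': [-0.42, -0.19, -0.49], 'width': 85.58, 'gripper_force': 0.0, 'qpos': [0.43, 0.43, 0.32, 1.84, -0.17, 0.9, 2.4]}
[[711.8, -573.8, 42.6, 23.3, 89.9, np.float64(104.1), np.float64(414.2)], [371.7, -338.5, 108.3, 53.3, -78.7, np.float64(281.7), np.float64(172.7)]]
[ 232  133  104   62 1137]
133 ...........#..............
140 ..........##..............
147 ..........###.............
154 ...........##.............
161 ...........###............
168 ...........###............
175 ............##...########.
182 ........#########.........
189 ########..................
guard_tab [([295.4, 229.3], 0.91, array([ 453., -320.,   66.]))]
toggle_tip [([513.8, 319.8], 0.21, array([575., -44.,  66.])), ([233.7, 343.4], 0.18, array([ 611., -397.,   66.]))]
switch [([291.4, 228.6], 0.69, array([ 452., -324.,   66.]))]
```

Run:
```python
from h import *
a=plan([366,-341,130],191.3)
plan([366,-341,46],191.3,0,*a,step=30)
```

```text
3 [[0,0,-0.084,0.074,-0.006,0.287,0.0],[0,0,-0.084,0.074,-0.001,0.287,0.0],[0,0,-0.084,0.074,0.004,0.287,0.0]]
3 [[0,0,0,-0,0,0.187,0.0],[0,0,0,-0,0,0.187,0.0],[0,0,0,-0,0,0.187,0.0]]
```

>>> {"fn": "step_arm", "kwargs": {"series": [[[0, 0, -0.084, 0.074, -0.006, 0.287, 0], [0, 0, -0.084, 0.074, -0.001, 0.287, 0], [0, 0, -0.084, 0.074, 0.004, 0.287, 0], [0, 0, 0, 0, 0, 0.187, 0], [0, 0, 0, 0, 0, 0.187, 0], [0, 0, 0, 0, 0, 0.187, 0], [0, 0, 0, 0, 0, 0, 0], [0, 0, 0, 0, 0, 0, 0], [0, 0, 0, 0, 0, 0, 0]]]}}

```text
clock: 30.8
eef_pos: [366.8, -342.5, 47.1]
tool_rot: [-3.139, 0.005, -2.947]
force: [0.5, 0.3, -0.3]
width: 85.2
gripper_force: 0.0
```

Run:
```python
from h import *
st()
```

```text
{'clock': 30.8, 'eef_pos': [366.8, -342.54, 47.12], 'tool_rot': [-3.14, 0.0, -2.95], 'force': [0.54, 0.26, -0.27], 'width': 85.21, 'gripper_force': 0.0, 'qpos': [0.61, 0.73, 0.13, 2.07, -0.26, 0.35, 2.71]}
```

>>> {"fn": "step_arm", "kwargs": {"series": [[[0, 0, 0, 0, 0, 0, 1], [0, 0, 0, 0, 0, 0, 1], [0, 0, 0, 0, 0, 0, 1], [0, 0, 0, 0, 0, 0, 1], [0, 0, 0, 0, 0, 0, 1], [0, 0, 0, 0, 0, 0, 1], [0, 0, 0, 0, 0, 0, 1], [0, 0, 0, 0, 0, 0, 1], [0, 0, 0, 0, 0, 0, 1], [0, 0, 0, 0, 0, 0, 1]]]}}

```text
clock: 31.8
eef_pos: [365.7, -340.9, 46.1]
tool_rot: [3.14, 0.003, -2.947]
force: [-0.7, 3.7, 5.2]
width: 9.3
gripper_force: 59.1
```

>>> {"fn": "step_arm", "kwargs": {"series": [[[0, 0.056, 0, -0.01, 0, -0.05, 1], [0, 0.111, 0, -0.02, 0, -0.099, 1], [0, 0.111, 0, -0.02, 0, -0.099, 1], [0, 0.111, 0, -0.02, 0, -0.099, 1], [0, 0, 0, 0, 0, 0, 1], [0, 0, 0, 0, 0, 0, 1]]]}}

```text
clock: 32.4
eef_pos: [381.3, -337.7, 96.3]
tool_rot: [3.141, -0.304, -2.946]
force: [-0.7, 3.3, 3.5]
width: 9.3
gripper_force: 61.1
```

Run:
```python
from h import *
st()
```

```text
{'clock': 32.4, 'eef_pos': [381.28, -337.72, 96.35], 'tool_rot': [3.14, -0.3, -2.95], 'force': [-0.71, 3.33, 3.54], 'width': 9.33, 'gripper_force': 61.14, 'qpos': [0.27, 0.78, 0.43, 1.85, -0.11, 0.78, 2.47]}
```

>>> {"fn": "step_arm", "kwargs": {"series": [[[0, 0.111, 0, -0.02, 0, -0.099, 1], [0, 0.111, 0, -0.02, 0, -0.099, 1], [0, 0.111, 0, -0.02, 0, -0.099, 1], [0, 0.111, 0, -0.02, 0, -0.099, 1], [0, 0.111, 0, -0.02, 0, -0.099, 1], [0, 0, 0, 0, 0, 0, 1], [0, 0, 0, 0, 0, 0, 1]]]}}

```text
clock: 33.1
eef_pos: [426.8, -328.6, 155.2]
tool_rot: [3.139, -0.741, -2.947]
force: [-3.3, 4.8, 6.3]
width: 9.3
gripper_force: 61.5
```

Run:
```python
from h import *
st()
```

```text
{'clock': 33.1, 'eef_pos': [426.78, -328.6, 155.24], 'tool_rot': [3.14, -0.74, -2.95], 'force': [-3.29, 4.76, 6.26], 'width': 9.28, 'gripper_force': 61.53, 'qpos': [0.09, 0.98, 0.55, 1.44, 0.03, 1.38, 2.31]}
```

>>> {"fn": "step_arm", "kwargs": {"series": [[[0, 0.111, 0, -0.02, 0, -0.099, 1], [0, 0.111, 0, -0.02, 0, -0.099, 1], [0, 0.111, 0, -0.02, 0, -0.099, 1], [0, 0.111, 0, -0.02, 0, -0.099, 1], [0, 0, 0, 0, 0, 0, 1], [0, 0, 0, 0, 0, 0, 1]]]}}

```text
clock: 33.7
eef_pos: [479.2, -318.1, 184.8]
tool_rot: [3.138, -1.09, -2.946]
force: [-0.8, 7.2, 7.7]
width: 9.2
gripper_force: 61.7
```

Run:
```python
from h import *
st()
```

```text
{'clock': 33.7, 'eef_pos': [479.19, -318.13, 184.77], 'tool_rot': [3.14, -1.09, -2.95], 'force': [-0.8, 7.25, 7.71], 'width': 9.24, 'gripper_force': 61.74, 'qpos': [0.07, 1.22, 0.58, 1.04, 0.12, 1.86, 2.31]}
```

>>> {"fn": "step_arm", "kwargs": {"series": [[[0, 0, 0, -0.032, 0, -0.089, 1], [0, 0, 0, -0.032, 0, -0.089, 1], [0, 0, 0, 0, 0, 0, 1], [0, 0, 0, 0, 0, 0, 1]]]}}

```text
clock: 34.1
eef_pos: [506.3, -312.7, 188.0]
tool_rot: [3.135, -1.089, -2.944]
force: [-1.3, 6.7, 3.8]
width: 9.1
gripper_force: 61.2
```

Run:
```python
from h import *
st()
```

```text
{'clock': 34.1, 'eef_pos': [506.3, -312.67, 188.03], 'tool_rot': [3.13, -1.09, -2.94], 'force': [-1.28, 6.66, 3.78], 'width': 9.05, 'gripper_force': 61.19, 'qpos': [0.08, 1.25, 0.58, 0.92, 0.11, 1.94, 2.31]}
```

>>> {"fn": "step_arm", "kwargs": {"series": [[[0, -0.1, 0, -0.059, 0, -0.102, 1], [0, -0.1, 0, -0.067, 0, -0.097, 1], [0, -0.1, 0, -0.09, 0, -0.075, 1], [0, -0.1, 0, -0.096, 0, -0.067, 1], [0, 0, 0, 0, 0, 0, 1], [0, 0, 0, 0, 0, 0, 1]]]}}

```text
clock: 34.7
eef_pos: [575.2, -298.8, 174.8]
tool_rot: [3.133, -0.77, -2.942]
force: [-2.6, 4.0, -6.9]
width: 9.2
gripper_force: 63.9
```

Run:
```python
from h import *
st()
```

```text
{'clock': 34.7, 'eef_pos': [575.23, -298.84, 174.83], 'tool_rot': [3.13, -0.77, -2.94], 'force': [-2.64, 4.04, -6.87], 'width': 9.2, 'gripper_force': 63.95, 'qpos': [0.1, 1.17, 0.53, 0.88, -0.04, 1.81, 2.26]}
```

>>> {"fn": "step_arm", "kwargs": {"series": [[[0, 0, 0, 0, 0, 0, 0.5], [0, 0, 0, 0, 0, 0, 0.4], [0, 0, 0, 0, 0, 0, 0.4], [0, 0, 0, 0, 0, 0, 0.4], [0, 0, 0, 0.05, 0, -0.05, 0.4], [0, 0, 0, 0.14, 0, -0.14, 0.4], [0, 0, 0, 0.2, 0, -0.2, 0.4], [0, 0, 0, 0.2, 0, -0.2, 0.4], [0, -0.18, 0, 0, 0, 0, 0.4], [0, -0.18, 0, 0, 0, 0, 0.4], [0, 0, 0, 0, 0, 0, 0.4], [0, 0, 0, 0, 0, 0, 0.4]]]}}

```text
clock: 35.9
eef_pos: [569.9, -300.5, 302.8]
tool_rot: [-3.138, -0.486, -2.947]
force: [0.3, 1.6, 0.0]
width: 51.3
gripper_force: 0.0
```

Run:
```python
from h import *
st();s=ctrl.read_state()['tool_rot'];t=shot('top','t4.png')
print('untilt rotvec frac',((Ro.from_euler('xyz',s).inv()*Ro.from_euler('xyz',[np.pi,0,s[2]])).as_rotvec()/np.radians(45)).round(3))
for k in ('guard_tab','toggle_tip'):print(k,[(d['centre'],d['score'],w(t,d['centre'],58).round()) for d in ctrl.recognise(t,k)])
u=np.array([.98,.196,0]);print('expect tip',px(t,np.array([464.1,-321.4,58.6])-21*u))
H,S,V=cv2.cvtColor(t['img'],cv2.COLOR_RGB2HSV).transpose(2,0,1)
m=((H<8)|(H>170))&(S>110);m[:,:360]=0;m[:,470:]=0
print('red',rect(t,m,50))
```

```text
{'clock': 35.9, 'eef_pos': [569.88, -300.48, 302.8], 'tool_rot': [-3.14, -0.49, -2.95], 'force': [0.28, 1.61, 0.04], 'width': 51.31, 'gripper_force': 0.0, 'qpos': [0.06, 0.89, 0.66, 1.04, -0.16, 1.69, 2.38]}
untilt rotvec frac [-0.004 -0.619  0.001]
guard_tab [([404.3, 197.5], 0.83, array([ 579., -316.,   58.]))]
toggle_tip [([109.4, 165.2], 0.66, array([659., 419.,  58.])), ([407.6, 248.0], 0.61, array([ 454., -319.,   58.]))]
expect tip [np.float64(410.6), np.float64(252.1)]
red []
```

>>> {"fn": "step_arm", "kwargs": {"series": [[[0, -0.155, 0, 0, 0, 0, 1], [0, -0.155, 0, 0, 0, 0, 1], [0, -0.155, 0, 0, 0, 0, 1], [0, -0.155, 0, 0, 0, 0, 1], [0, 0, 0, 0, 0, 0, 1], [0, 0, 0, 0, 0, 0, 1], [0, 0, 0, 0, 0, 0, 1]]]}}

```text
clock: 36.75
eef_pos: [571.9, -299.5, 300.1]
tool_rot: [-3.139, -0.001, -2.941]
force: [0.1, 0.2, -0.3]
width: 0.1
gripper_force: 0.0
```

Run:
```python
from h import *
st();a=plan([402,-334,240],191.3,1)
b=plan([402,-334,100],191.3,1,*a,step=40)
plan([402,-334,45],191.3,1,*b,step=20)
```

```text
{'clock': 36.75, 'eef_pos': [571.95, -299.49, 300.08], 'tool_rot': [-3.14, -0.0, -2.94], 'force': [0.1, 0.15, -0.3], 'width': 0.11, 'gripper_force': 0.0, 'qpos': [0.11, 0.62, 0.59, 1.45, -0.35, 1.18, 2.51]}
4 [[0,0,0.001,0.289,-0,0.1,1.0],[0,0,0.001,0.289,-0,0.1,1.0],[0,0,0.001,0.289,-0,0.1,1.0],[0,0,0.001,0.289,-0.001,0.1,1.0]]
4 [[0,0,-0,-0,0,0.233,1.0],[0,0,-0,-0,0,0.233,1.0],[0,0,-0,-0,0,0.233,1.0],[0,0,-0,-0,0,0.233,1.0]]
3 [[0,0,-0,-0,0,0.122,1.0],[0,0,-0,-0,0,0.122,1.0],[0,0,-0,-0,0,0.122,1.0]]
```

>>> {"fn": "step_arm", "kwargs": {"series": [[[0, 0, 0, 0.289, 0, 0.05, 1], [0, 0, 0, 0.289, 0, 0.1, 1], [0, 0, 0, 0.289, 0, 0.1, 1], [0, 0, 0, 0.289, 0, 0.15, 1], [0, 0, 0, 0, 0, 0.233, 1], [0, 0, 0, 0, 0, 0.233, 1], [0, 0, 0, 0, 0, 0.233, 1], [0, 0, 0, 0, 0, 0.233, 1], [0, 0, 0, 0, 0, 0, 1], [0, 0, 0, 0, 0, 0, 1]]]}}

```text
clock: 37.75
eef_pos: [400.9, -335.2, 100.6]
tool_rot: [-3.139, -0.001, -2.943]
force: [0.1, -0.6, 0.8]
width: 0.4
gripper_force: 0.0
```

Run:
```python
from h import *
st();a=plan([403,-334,45],191.3,1,step=20)
t=shot('top');u=np.array([.98,.196,0])
H,S,V=cv2.cvtColor(t['img'],cv2.COLOR_RGB2HSV).transpose(2,0,1)
print(cv2.cvtColor(t['img'],cv2.COLOR_RGB2HSV)[240:258:3,402:418:3].tolist())
```

```text
{'clock': 37.75, 'eef_pos': [400.94, -335.23, 100.64], 'tool_rot': [-3.14, -0.0, -2.94], 'force': [0.13, -0.61, 0.85], 'width': 0.38, 'gripper_force': 0.0, 'qpos': [0.38, 0.68, 0.4, 2.0, -0.48, 0.56, 2.89]}
3 [[0,0,0,-0.005,0.002,0.124,1.0],[0,0,0,-0.005,0.002,0.124,1.0],[0,0,0,-0.005,0.002,0.124,1.0]]
[[[30, 4, 63], [22, 32, 89], [21, 35, 96], [18, 36, 92], [21, 35, 73], [24, 29, 44]], [[20, 31, 98], [19, 34, 105], [21, 33, 100], [20, 30, 76], [20, 38, 60], [19, 33, 85]], [[19, 32, 112], [21, 33, 108], [19, 34, 83], [20, 34, 67], [21, 34, 98], [20, 32, 95]], [[21, 31, 115], [21, 34, 97], [23, 32, 64], [21, 32, 105], [21, 32, 105], [21, 33, 102]], [[21, 32, 104], [23, 32, 63], [21, 31, 108], [21, 32, 112], [19, 32, 111], [21, 32, 103]], [[23, 31, 66], [21, 32, 111], [21, 31, 117], [21, 31, 115], [19, 32, 111], [19, 36, 78]]]
```

>>> {"fn": "step_arm", "kwargs": {"series": [[[0, 0, 0.165, 0, 0, 0, 1], [0, 0, 0.165, 0, 0, 0, 1], [0, 0, 0, -0.015, 0.01, 0.124, 1], [0, 0, 0, 0, 0, 0.124, 1], [0, 0, 0, 0, 0, 0.124, 1], [0, 0, 0, 0, 0, 0, 1], [0, 0, 0, 0, 0, 0, 1], [0, 0, 0, 0, 0, 0, 1]]]}}

```text
clock: 38.6
eef_pos: [403.5, -334.8, 47.0]
tool_rot: [-3.137, 0.004, 3.079]
force: [0.1, -0.3, 0.5]
width: 0.1
gripper_force: 0.0
```

Run:
```python
from h import *
st();u=np.array([.98,.196,0]);c=np.array([464.1,-321.4,0]);s=ctrl.read_state()
print('x_s',(s['eef_pos']-c)@u)
plan(list((c-6*u)[:2])+[44],None,1,step=10)
```

```text
{'clock': 38.6, 'eef_pos': [403.53, -334.76, 46.98], 'tool_rot': [-3.14, 0.0, 3.08], 'force': [0.15, -0.26, 0.47], 'width': 0.05, 'gripper_force': 0.0, 'qpos': [0.39, 0.78, 0.39, 2.02, -0.64, 0.46, 2.76]}
x_s -61.98055314323424
6 [[0,0,-0,-0.06,0.017,0.003,1.0],[0,0,-0,-0.06,0.017,0.003,1.0],[0,0,-0,-0.06,0.017,0.003,1.0],[0,0,-0,-0.06,0.017,0.003,1.0],[0,0,-0,-0.06,0.017,0.003,1.0],[0,0,-0,-0.06,0.017,0.003,1.0]]
```

>>> {"fn": "step_arm", "kwargs": {"series": [[[0, 0, 0, -0.06, 0.017, 0.003, 1], [0, 0, 0, -0.06, 0.017, 0.003, 1], [0, 0, 0, -0.06, 0.017, 0.003, 1], [0, 0, 0, -0.06, 0.017, 0.003, 1], [0, 0, 0, -0.06, 0.017, 0.003, 1], [0, 0, 0, -0.06, 0.017, 0.003, 1], [0, 0, 0, 0, 0, 0, 1], [0, 0, 0, 0, 0, 0, 1]]]}}

```text
clock: 39.4
eef_pos: [458.2, -321.7, 42.5]
tool_rot: [-3.139, 0.002, 3.08]
force: [-0.6, -0.6, 1.3]
width: 0.0
gripper_force: 0.0
```

>>> {"fn": "step_arm", "kwargs": {"series": [[[0, 0, 0, -0.026, 0.007, 0, 1], [0, 0, 0, -0.026, 0.007, 0, 1], [0, 0, 0, 0, 0, 0, 1]]]}}

```text
clock: 39.7
eef_pos: [460.0, -321.3, 42.3]
tool_rot: [-3.139, -0.006, 3.076]
force: [-10.5, -0.4, 4.2]
width: -0.3
gripper_force: 5.6
```

>>> {"fn": "step_arm", "kwargs": {"series": [[[0, 0, 0, -0.02, 0.005, 0, 1], [0, 0, 0, 0, 0, 0, 1]]]}}

```text
clock: 39.9
eef_pos: [460.3, -321.2, 42.2]
tool_rot: [-3.139, -0.01, 3.075]
force: [-17.3, -2.6, 5.4]
width: -0.1
gripper_force: 8.4
```

>>> {"fn": "step_arm", "kwargs": {"series": [[[0, 0, 0, 0.1, -0.027, 0, 1], [0, 0, 0, 0.2, -0.05, 0, 1], [0, 0, 0, 0.1, -0.02, -0.25, 1], [0, 0, 0, 0, 0, -0.3, 1], [0, 0, 0, 0, 0, -0.3, 1], [0, 0, 0, 0, 0, -0.3, 1], [0, 0, 0, 0, 0, -0.3, 1], [0, 0, 0, 0, 0, -0.2, 1], [0, 0, 0, 0, 0, 0, 1], [0, 0, 0, 0, 0, 0, 1], [0, 0, 0, 0, 0, 0, 1]]]}}

```text
clock: 41.0
eef_pos: [406.9, -329.0, 289.1]
tool_rot: [-3.14, 0.0, 3.08]
force: [-0.3, -0.2, 0.1]
width: 0.2
gripper_force: 0.0
```

Run:
```python
from h import *
st();p=shot('wrist','w13.png');u=np.array([.98,.196,0]);c=np.array([464.1,-321.4,0])
print('tip on',px(p,c+21*u+[0,0,58.6]),'tip off',px(p,c-21*u+[0,0,58.6]),'pivot',px(p,c+[0,0,20]))
print('tab',px(p,[575+13,-297,188]))
```

```text
{'clock': 41.0, 'eef_pos': [406.9, -328.98, 289.11], 'tool_rot': [-3.14, 0.0, 3.08], 'force': [-0.33, -0.18, 0.08], 'width': 0.19, 'gripper_force': 0.0, 'qpos': [0.15, 0.45, 0.7, 1.81, -0.34, 1.01, 2.5]}
tip on [np.float64(292.1), np.float64(236.1)] tip off [np.float64(283.7), np.float64(205.5)] pivot [np.float64(287.3), np.float64(211.3)]
tab [np.float64(322.7), np.float64(383.9)]
```

View pics/w13.png

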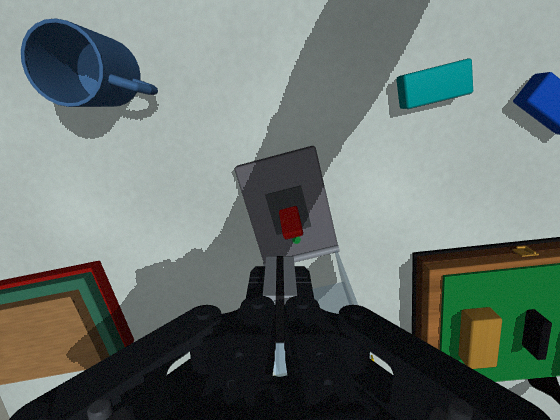

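The red toggle lies at (290,222) with its tip at row 237, as predicted for "on". The hood stands back at (310,270). Next I go behind the hood and push it shut.

Run:
```python
from h import *
st();u=np.array([.98,.196,0]);h=np.array([534.7,-307.3,20])
a=plan(h+110*u+[0,0,282],165,1)
plan(h+110*u+[0,0,135],165,1,*a,step=40)
```

```text
{'clock': 41.05, 'eef_pos': [406.74, -329.05, 288.88], 'tool_rot': [-3.14, -0.0, 3.08], 'force': [-0.11, -0.37, -0.18], 'width': 0.11, 'gripper_force': 0.0, 'qpos': [0.15, 0.45, 0.7, 1.81, -0.34, 1.01, 2.5]}
6 [[0,0,0.042,-0.258,0.064,-0.015,1.0],[0,0,0.042,-0.256,0.073,-0.015,1.0],[0,0,0.042,-0.254,0.081,-0.015,1.0],[0,0,0.042,-0.251,0.09,-0.015,1.0],[0,0,0.042,-0.248,0.098,-0.015,1.0],[0,0,0.042,-0.244,0.106,-0.015,1.0]]
4 [[0,0,-0,0,0,0.245,1.0],[0,0,-0,0,0,0.245,1.0],[0,0,-0,0,0,0.245,1.0],[0,0,-0,0,0,0.245,1.0]]
```

>>> {"fn": "step_arm", "kwargs": {"series": [[[0, 0, 0.042, -0.258, 0.064, -0.015, 1], [0, 0, 0.042, -0.256, 0.073, -0.015, 1], [0, 0, 0.042, -0.254, 0.081, -0.015, 1], [0, 0, 0.042, -0.25, 0.09, -0.015, 1], [0, 0, 0.042, -0.248, 0.098, -0.015, 1], [0, 0, 0.042, -0.244, 0.106, -0.015, 1], [0, 0, 0, 0, 0, 0.245, 1], [0, 0, 0, 0, 0, 0.245, 1], [0, 0, 0, 0, 0, 0.245, 1], [0, 0, 0, 0, 0, 0.245, 1], [0, 0, 0, 0, 0, 0, 1], [0, 0, 0, 0, 0, 0, 1]]]}}

```text
clock: 42.25
eef_pos: [642.4, -287.0, 156.0]
tool_rot: [-3.139, -0.0, 2.881]
force: [0.9, -0.4, 1.4]
width: -0.1
gripper_force: 0.0
```

Run:
```python
from h import *
st();u=np.array([.98,.196,0]);h=np.array([534.7,-307.3,20])
p=None;y=None
for th in (1.7,1.45,1.2,.95,.7,.5,.3,.15,0.05):
    c,s=np.cos(th),np.sin(th);t=h+(-135*c+60*s+13)*u+[0,0,135*s+60*c]
    print(th,t.round());a=plan(t,165,1,p,y,step=25);p,y=a
```

```text
{'clock': 42.25, 'eef_pos': [642.42, -286.97, 155.97], 'tool_rot': [-3.14, -0.0, 2.88], 'force': [0.9, -0.38, 1.38], 'width': -0.1, 'gripper_force': 0.0, 'qpos': [0.06, 0.87, 0.63, 1.43, -0.56, 1.02, 2.12]}
1.7 [ 623. -290.  146.]
1 [[0,0,0.001,0.122,-0.051,0.065,1.0]]
1.45 [ 590. -296.  161.]
2 [[0,0,-0,0.1,-0.05,-0.05,1.0],[0,0,-0,0.1,-0.05,-0.05,1.0]]
1.2 [ 554. -303.  168.]
2 [[0,0,-0,0.108,-0.054,-0.021,1.0],[0,0,-0,0.108,-0.054,-0.021,1.0]]
0.95 [ 518. -311.  165.]
2 [[0,0,-0,0.11,-0.054,0.01,1.0],[0,0,-0,0.11,-0.054,0.01,1.0]]
0.7 [ 484. -317.  153.]
2 [[0,0,-0,0.104,-0.051,0.04,1.0],[0,0,-0,0.104,-0.051,0.04,1.0]]
0.5 [ 460. -322.  137.]
2 [[0,0,-0,0.075,-0.037,0.052,1.0],[0,0,-0,0.075,-0.037,0.052,1.0]]
0.3 [ 438. -327.  117.]
2 [[0,0,-0,0.064,-0.032,0.067,1.0],[0,0,-0,0.064,-0.032,0.067,1.0]]
0.15 [ 425. -329.  100.]
1 [[0,0,-0,0.079,-0.039,0.118,1.0]]
0.05 [ 418. -331.   87.]
1 [[0,0,-0,0.044,-0.022,0.086,1.0]]
```

>>> {"fn": "step_arm", "kwargs": {"series": [[[0, 0, 0, 0.12, -0.05, 0.03, 1], [0, 0, 0, 0.1, -0.05, -0.025, 1], [0, 0, 0, 0.1, -0.05, -0.04, 1], [0, 0, 0, 0.108, -0.054, -0.021, 1], [0, 0, 0, 0.108, -0.054, -0.021, 1], [0, 0, 0, 0.11, -0.054, 0.01, 1], [0, 0, 0, 0.11, -0.054, 0.01, 1], [0, 0, 0, 0, 0, 0, 1]]]}}

```text
clock: 43.05
eef_pos: [518.1, -312.9, 168.2]
tool_rot: [-3.138, 0.005, 2.878]
force: [-0.8, 0.2, -0.2]
width: -0.3
gripper_force: 0.0
```

Run:
```python
from h import *
st()
t=shot('top')
print([(np.round(d['centre']),d['score']) for d in ctrl.recognise(t,'guard_tab')])
```

```text
{'clock': 43.05, 'eef_pos': [518.13, -312.89, 168.18], 'tool_rot': [-3.14, 0.01, 2.88], 'force': [-0.78, 0.19, -0.18], 'width': -0.34, 'gripper_force': 0.0, 'qpos': [0.11, 0.72, 0.64, 1.73, -0.54, 0.87, 2.3]}
[]
```

>>> {"fn": "step_arm", "kwargs": {"series": [[[0, 0, 0, 0.104, -0.051, 0.04, 1], [0, 0, 0, 0.104, -0.051, 0.045, 1], [0, 0, 0, 0.075, -0.037, 0.06, 1], [0, 0, 0, 0.075, -0.037, 0.06, 1], [0, 0, 0, 0.064, -0.032, 0.067, 1], [0, 0, 0, 0.064, -0.032, 0.067, 1], [0, 0, 0, 0, 0, 0, 1]]]}}

```text
clock: 43.85
eef_pos: [439.3, -327.2, 114.1]
tool_rot: [-3.139, 0.001, 2.88]
force: [-0.1, -0.1, 0.4]
width: 0.2
gripper_force: 0.0
```

Run:
```python
from h import *
st()
```

```text
{'clock': 43.85, 'eef_pos': [439.25, -327.23, 114.1], 'tool_rot': [-3.14, 0.0, 2.88], 'force': [-0.08, -0.15, 0.42], 'width': 0.19, 'gripper_force': 0.0, 'qpos': [0.23, 0.72, 0.56, 1.92, -0.6, 0.67, 2.48]}
```

Run:
```python
from h import *
u=np.array([.98,.196,0]);h=np.array([534.7,-307.3,20])
for n in('wrist','scene'):
    p=shot(n);H,S,V=cv2.cvtColor(p['img'],cv2.COLOR_RGB2HSV).transpose(2,0,1)
    m=((H>22)&(H<34)&(S>130)&(V>40)).astype('uint8')
    k,lab,s,c=cv2.connectedComponentsWithStats(m);print(n,[(s[i].tolist(),c[i].round()) for i in range(1,k) if s[i,4]>30])
    for th in(0,.2,.3,.5,1.,1.6):
        cc,ss=np.cos(th),np.sin(th);print(th,px(p,h+(-172*cc+46*ss)*u+[0,0,172*ss+46*cc]))
```

```text
wrist [([160, 128, 211, 161, 7223], array([250., 209.]))]
0 [np.float64(223.4), np.float64(129.6)]
0.2 [np.float64(224.4), np.float64(158.1)]
0.3 [np.float64(228.1), np.float64(180.6)]
0.5 [np.float64(244.1), np.float64(245.9)]
1.0 [np.float64(339.6), np.float64(501.8)]
1.6 [np.float64(441.3), np.float64(660.0)]
scene [([119, 224, 6, 8, 32], array([121., 227.]))]
0 [np.float64(118.5), np.float64(233.6)]
0.2 [np.float64(118.4), np.float64(225.9)]
0.3 [np.float64(119.1), np.float64(222.8)]
0.5 [np.float64(121.9), np.float64(217.9)]
1.0 [np.float64(137.6), np.float64(216.7)]
1.6 [np.float64(169.1), np.float64(238.2)]
```

The guard is following and stands at about 0.25 rad. Continuing down.

>>> {"fn": "step_arm", "kwargs": {"series": [[[0, 0, 0, 0.06, -0.03, 0.08, 1], [0, 0, 0, 0.03, -0.02, 0.08, 1], [0, 0, 0, 0.01, 0, 0.04, 1], [0, 0, 0, 0, 0, 0.02, 1], [0, 0, 0, 0, 0, 0, 1]]]}}

```text
clock: 44.45
eef_pos: [424.2, -330.2, 81.4]
tool_rot: [-3.139, 0.003, 2.882]
force: [-0.8, 0.5, -0.5]
width: 0.2
gripper_force: 0.0
```

>>> {"fn": "step_arm", "kwargs": {"series": [[[0, 0, 0, 0, 0, 0.02, 1], [0, 0, 0, 0, 0, 0, 1]]]}}

```text
clock: 44.65
eef_pos: [424.3, -330.5, 80.0]
tool_rot: [-3.14, 0.004, 2.882]
force: [-1.1, 1.8, 12.1]
width: -0.3
gripper_force: 6.1
```

>>> {"fn": "step_arm", "kwargs": {"series": [[[0, 0, 0, 0, 0, 0.01, 1], [0, 0, 0, 0, 0, 0, 1], [0, 0, 0, 0, 0, -0.1, 1], [0, 0, 0, 0, 0, -0.3, 1], [0, 0, 0, 0, 0, -0.3, 1], [0, 0, 0, 0, 0, -0.3, 1], [0, 0, 0, 0, 0, -0.2, 1], [0, 0, 0, 0, 0, 0, 1], [0, 0, 0, 0, 0, 0, 1], [0, 0, 0, 0, 0, 0, 1]]]}}

```text
clock: 45.65
eef_pos: [422.8, -328.9, 255.9]
tool_rot: [-3.14, 0.0, 2.882]
force: [-0.4, -0.0, 0.1]
width: -0.2
gripper_force: 0.0
```

Run:
```python
from h import *
st();p=shot('wrist');H,S,V=cv2.cvtColor(p['img'],cv2.COLOR_RGB2HSV).transpose(2,0,1)
m=((H>22)&(H<34)&(S>130)).astype('uint8');print('tab',rect(p,m,80))
t=shot('top');H,S,V=cv2.cvtColor(t['img'],cv2.COLOR_RGB2HSV).transpose(2,0,1)
print('brass',[r for r in rect(t,(H>8)&(H<25)&(S>110),84) if 60<r[2]<220])
g=[r for r in rect(t,cv2.morphologyEx(((H>50)&(H<80)&(S>110)).astype('uint8'),cv2.MORPH_CLOSE,np.ones((25,25),'uint8')),56) if r[2]>50];print('sheet',g)
m=((H<10)|(H>165))&(S>40);m[:,:385]=0;m[:,440:]=0;m[:215]=0;m[:270]&=1
print('red',rect(t,m,50)); u=np.array([.98,.196,0]);c=np.array([464.1,-321.4,0]);print(px(t,c+10*u+[0,0,40]),px(t,c-10*u+[0,0,40]))
print([(np.round(d['centre']),d['score']) for d in ctrl.recognise(t,'pawn_1')])
```

```text
{'clock': 45.65, 'eef_pos': [422.81, -328.9, 255.9], 'tool_rot': [-3.14, 0.0, 2.88], 'force': [-0.42, -0.01, 0.09], 'width': -0.17, 'gripper_force': 0.0, 'qpos': [0.13, 0.52, 0.73, 1.82, -0.42, 0.96, 2.35]}
tab [[372.6, -338.5, 108.4, 50.7, -78.6, np.float64(263.9), np.float64(153.9)]]
brass [[71.7, -608.7, 89.7, 36.7, -62.8, np.float64(546.3), np.float64(412.8)], [645.1, -71.6, 81.3, 39.4, 3.0, np.float64(306.1), np.float64(168.6)], [640.6, 79.5, 164.5, 39.1, 2.6, np.float64(244.5), np.float64(171.0)], [798.3, -570.7, 76.4, 48.8, 39.5, np.float64(504.7), np.float64(110.3)], [780.9, 620.8, 134.7, 132.0, -45.5, np.float64(23.8), np.float64(112.7)]]
sheet [[645.5, 4.3, 235.0, 184.8, -86.8, np.float64(275.1), np.float64(172.2)]]Traceback (most recent call last):
  File "<stdin>", line 7, in <module>
numpy._core._exceptions._UFuncOutputCastingError: Cannot cast ufunc 'bitwise_and' output from dtype('int64') to dtype('bool') with casting rule 'same_kind'
```

```bash
python3 -c "
from cell import ctrl
print(ctrl.finish_job())"
```

```text
the job is handed in; nothing more can be done
None
```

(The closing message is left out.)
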